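Re-clamp the sewing-tool case and pack it through its press-and-slide cover

TASK

The sewing-tool case is held end to end in the slide-jaw holder, so the jaws block its sliding cover. Open the jaw, turn the case a quarter turn (cover still up) and clamp it again by its two long sides; then hold the orange release tab down while sliding the cover fully open, put every loose hand tool lying behind the sewing machine (any of: metal hem gauge with a blue slide, blue seam ripper, wooden needle case, silver thread snips) into the case, and press and slide the cover fully shut again so that the tab springs up and latches. Leave the case clamped in the holder, and leave the pattern weights and the rolled tape measure where they are.

Things in the scene. Friction and masses are not known exactly. Their poses are not given: they have to be found in the camera images.
- holder: slide-jaw holder fixed to the table, aluminium base plate 262 x 72 x 10 mm, origin on its underside, in the middle of its width and 144 mm from its end at the moving jaw; its +x points to the fixed grey jaw, whose gripping face is at x = +80 mm. Jaws are 72 mm wide along y; fixed jaw 58 mm, moving jaw 58 mm high above the table. The case rests on the base plate's top, 10 mm above the table
- holder_jaw (a joint): travel of the moving jaw towards the fixed jaw along the holder's +x, 0 to 0.110 m. The gap between the jaw faces is 0.162 m minus this value: about 0.150 when it holds the case end to end, 0.066 (joint 0.096) when it holds it by the long sides. Drags with about 5 N and stays where it is left; it can push the case along on the base plate
- jaw_grip (a point): middle of the upper part of the black grip bar of the moving jaw: bar 14 mm thick along the holder's x, 32 mm wide along y, standing up to 92 mm above the table on a low tongue (37 mm high) behind the moving jaw; this point is 80 mm above the table and 35 mm behind the face of the moving jaw
- tool_box: sewing-tool case, loose, sage green tray 150 (x) x 66 (y) x 46 (z) mm, about 0.43 kg with cover; origin at the centre of its underside. Its +x is the way the cover slides open, its z is up. Inside: floor 4 mm thick, 142 x 58 mm; clear width between the two rail lips on top is 52 mm. It starts with +x towards the moving jaw
- case_mid (a point): centre of the case, 23 mm above its underside; the case is gripped across its 66 mm width
- case_floor (a point): point on the case's inner floor (4 mm above its underside) below the middle of the fully open mouth; 14 mm from the case's centre towards its -x. The fully open mouth is 114 mm long along x, from -71 to +43 mm of the case's frame
- cover (a joint): travel of the white sliding cover along the case's +x: 0 shut, 0.114 m fully open (it then sticks out past the +x end). It slides easily (about 1 N) while the tab is held down. Unless the tab is held down the tab's ears catch in notches of the rails, every 28.5 mm (0, 28.5, 57, 85.5, 114 mm, with 2 mm of play), and the cover is locked both ways
- tab (a joint): how far the orange tab on the cover is pressed down: 0 up, 0.007 m bottomed; it frees the cover beyond about 0.005. Sprung: 2 N at the start, 6.5 N at the bottom; springs up when let go (only over a notch)
- tab_fin (a point): middle of the upright fin of the orange tab, 63 mm above the case's underside with the tab up. Fin 10 mm thick along the case's x, 32 mm wide along y, 18 mm tall, standing on a pad 44 (x) x 36 (y) mm whose top is 9 mm below this point. It lies on the cover at x = -47 mm of the case's frame when shut and moves with the cover and the tab
- hem_gauge_mid (a point): hem gauge: flat aluminium bar 96 mm long along its y, 16 mm wide, 5 mm thick, with a fixed blue slide (22 mm wide, 18 mm long, 10 mm high) 30 mm from the bar's middle towards -y; this point is on the bar 5 mm from its middle towards +y, 2.5 mm above its underside. May be absent
- seam_ripper_mid (a point): seam ripper, 92 mm long along its y, blue handle 10 x 10 mm (54 mm long); this point is the centre of the handle, 19 mm from the middle of the length towards +y, 5 mm above its underside. May be absent
- needle_case_mid (a point): wooden needle case, 70 mm long along its y, 13 x 13 mm; this point is its centre. May be absent
- thread_snips_mid (a point): silver thread snips, 90 mm long along its y, 20 mm wide, 8 mm thick; this point is its centre, 4 mm above its underside. May be absent
- pink_weight: pink round pattern weight, 42 mm diameter, 11 mm high, to be left alone; origin at the centre of its underside
- steel_weight: steel round pattern weight, 38 mm diameter, 15 mm high, to be left alone; origin at the centre of its underside
- tape_roll: yellow rolled tape measure, 52 mm across, 15 mm high, to be left alone; origin at the centre of its underside
There are look-alikes about, which are no part of the job. What is shaped like the part that bears needle_case_mid but pink or purple is not meant.

How it is judged:
On the way, in this order (a step that is already met when the one before it is completed fails the run):
1. the case, cover still up, is clamped by its two long sides (value of joint holder_jaw between 0.0935 and 0.0985 m and angle between the x axis of tool_box and the y axis of holder, either way round below 0.08 rad and angle between tool_box's own z axis and vertical below 0.05 rad and z of case_mid in the frame of holder below 0.037 m and y of case_mid in the frame of holder between -0.035 and 0.035 m), for 0.3 s.
2. the cover is slid fully open (value of joint cover above 0.108 m), for 0.2 s.
3. every tool is in the case with the cover still open (x of hem_gauge_mid in the frame of tool_box between -0.071 and 0.071 m and y of hem_gauge_mid in the frame of tool_box between -0.029 and 0.029 m and z of hem_gauge_mid in the frame of tool_box between 0.002 and 0.036 m and x of seam_ripper_mid in the frame of tool_box between -0.071 and 0.071 m and y of seam_ripper_mid in the frame of tool_box between -0.029 and 0.029 m and z of seam_ripper_mid in the frame of tool_box between 0.002 and 0.036 m and x of needle_case_mid in the frame of tool_box between -0.071 and 0.071 m and y of needle_case_mid in the frame of tool_box between -0.029 and 0.029 m and z of needle_case_mid in the frame of tool_box between 0.002 and 0.036 m and x of thread_snips_mid in the frame of tool_box between -0.071 and 0.071 m and y of thread_snips_mid in the frame of tool_box between -0.029 and 0.029 m and z of thread_snips_mid in the frame of tool_box between 0.002 and 0.036 m and value of joint cover above 0.07 m), for 0.3 s.
At the end, for the whole second after the job is handed in: every tool present lies in the case under the cover; cover shut (within 5 mm), tab sprung up (within 2 mm); case cover up on the base plate, clamped by its long sides (jaw gap 66 mm within 2.5 mm, square within 0.08 rad, case centre within 35 mm of the jaws' middle line), at rest (all of step 1 and x of hem_gauge_mid in the frame of tool_box between -0.071 and 0.071 m and y of hem_gauge_mid in the frame of tool_box between -0.029 and 0.029 m and z of hem_gauge_mid in the frame of tool_box between 0.002 and 0.036 m and x of seam_ripper_mid in the frame of tool_box between -0.071 and 0.071 m and y of seam_ripper_mid in the frame of tool_box between -0.029 and 0.029 m and z of seam_ripper_mid in the frame of tool_box between 0.002 and 0.036 m and x of needle_case_mid in the frame of tool_box between -0.071 and 0.071 m and y of needle_case_mid in the frame of tool_box between -0.029 and 0.029 m and z of needle_case_mid in the frame of tool_box between 0.002 and 0.036 m and x of thread_snips_mid in the frame of tool_box between -0.071 and 0.071 m and y of thread_snips_mid in the frame of tool_box between -0.029 and 0.029 m and z of thread_snips_mid in the frame of tool_box between 0.002 and 0.036 m and value of joint cover below 0.005 m and value of joint tab below 0.002 m and linear speed of tool_box below 0.02 m/s); the robot touches nothing.
It fails at once if the pink pattern weight is pushed more than 60 mm away (distance of pink_weight from where it was at the start of the episode above 0.06 m).
It fails at once if the steel pattern weight is pushed more than 60 mm away (distance of steel_weight from where it was at the start of the episode above 0.06 m).
It fails at once if the tape roll is pushed more than 60 mm away (distance of tape_roll from where it was at the start of the episode above 0.06 m).
Of hem_gauge, seam_ripper, needle_case, thread_snips only 2 to 3 are there at a start; the rules pass over those that are not, and their reading is None.
At some moment in a run one of hem_gauge, seam_ripper, needle_case, thread_snips may be knocked a few centimetres aside while the robot is not near it.
Once in a run the grip may slacken for a moment while it holds something.
It also fails if it takes over 210 s, if anything falls off the work surface, if the arm or the gripper's body presses on something with over 40 N, if the wrist force passes 120 N, or if a joint passes its speed limit or range.

ROBOT

A 6-joint arm with a two-finger parallel gripper is mounted at the origin on a cart in front of the work surface, level with it; the furniture and walls round the work are solid. World frame = base frame: x ahead of the robot, y to its left, z up, the work surface at z = 0. Lengths are in m, angles in rad, forces in N, time in s.
With the tool pointing down it reaches from about 0.35 to 0.775 m from the base axis. Payload 5.5 kg.
Tool frame: the origin (TCP) lies on the mounting face of the last link; the fingertips stand 173 mm ahead of it and the grasp point (between the pads) lies 155 mm ahead of it; z points along the fingers, y is the direction in which the jaws open and shut (so a half turn about z gives the same grasp; the last joint's range is limited). The gripper opens to 85 mm and grips with 20 to 120 N. Pads are 22 mm wide; open, the fingers measure 114 mm over their backs; the gripper's body (76 mm by 85 mm) begins 54 mm behind the grasp point. The pads swing forward as they close: fully open they stand 13 mm farther back than shut.
Start: joints at [1.192, 0.313, 0.046, 1.304, 0, 1.431], TCP at [0.136, 0.559, 0.405] pointing down, gripper open.
Joint ranges: [-2.76, 2.76], [-0.86, 1.69], [-1.03, 1.26], [-2.2, 2.34], [-1.47, 1.5], [-3.14, 3.14]. Speed limits (rad/s): [2.57, 2.57, 3.14, 3.14, 3.14, 3.14].

INTERFACE

Orientations are given as a unit quaternion [w, x, y, z].
In Python, from workcell import * gives the robot as it stands. The module is installed in compiled form; this text tells all that it offers.
- The arm moves only by the shell command python3 -m crank 'ROWS' [FORCE]. ROWS is JSON, a list of rows, each a list of 7 numbers: the shift along the tool's x, y, z in mm, then the turn, a rotation vector about the tool's x, y, z in degrees, then the opening, from 0 (shut) to 1 (fully open). A call has exactly 8 rows; each row shifts and turns the commanded pose from where the row before left it, along the tool's axes as they then stand; what a row does not reach is not made up. A row lasts 1/8 s, in which the tool goes at most 62.5 mm and 10.7 degrees, less where a joint would pass 70% of its speed; a pose out of reach is approached as far as the arm can. A call with a gripper value outside its range is refused whole. The fingers move at their own pace and stop on an object; FORCE is the grip in N (left out, the last holds). Time passes only in rows, so rows that do not move let the fingers close, or fill a call up. It gives the time, the measured TCP pose, the force and the opening at its end, in the units of the state.
- get_state(): the state, without advancing time (a new reading comes with each control period).
- read_camera(name): name is "scene" or "top" or "wrist"; returns the picture (384x512x3 uint8, blue, green, red); there is no depth.
- calibration(name): a dict with "fx", "fy", "cx", "cy" (pixels), "extrinsics" (4x4, takes a point from world to camera coordinates). Camera axes: x right, y down, z forward; pixel columns grow to the right and rows downward; lengths in m; the calibration is good to about 2 mm. A picture is of the moment at which its call begins: read the wrist's pose just before it. calibration takes no time and is no camera call; for the wrist camera it gives the pose at the moment of the call.
- hand_in(): hands the job in, once; it reports no verdict.
The state is a dict: "clock": time; "joint_pos": joint angles; "qvel": joint speeds; "tau": joint torques, N m; "tcp_pos": TCP position; "orientation": TCP orientation; "wrist_force": force on the tool from outside, world axes, zero at the start; "ft_torque": the same for the moment, N m; "finger_gap": finger opening in m.
Only numpy, scipy, OpenCV 4.12 (cv2) and the standard library are available. Lean on these libraries where they do the work, as an engineer would, in place of code of your own. Each camera call takes 0.05 s, during which the arm holds its last target.

## Working session

There is one attempt and no reset: what is moved stays moved. The work goes in short steps, Python scripts to look and compute and a shell command to move; the robot and the scene stay as the last step left them, time stands still between calls to the robot, and variables do not carry over. Pictures are saved under pics/ and viewed, and the job is handed in when it is done.

```bash
mkdir -p pics
cat > h.py <<'E'
import cv2,numpy as np
from workcell import *
def snap(cam,name):
    c=calibration(cam); im=np.array(read_camera(cam)); cv2.imwrite(f'pics/{name}.png',im); np.savez(f'pics/{name}.npz',**{k:np.array(v) for k,v in c.items()}); return im,c
def load(name):
    c=dict(np.load(f'pics/{name}.npz')); return cv2.imread(f'pics/{name}.png'),c
def px2w(c,u,v,z):
    E=np.array(c['extrinsics']);R=E[:3,:3];t=E[:3,3];o=-R.T@t
    d=R.T@np.array([(u-c['cx'])/c['fx'],(v-c['cy'])/c['fy'],1.0]); return o+d*(z-o[2])/d[2]
def w2px(c,p):
    E=np.array(c['extrinsics']);q=E[:3,:3]@np.array(p)+E[:3,3];return np.array([c['fx']*q[0]/q[2]+c['cx'],c['fy']*q[1]/q[2]+c['cy']])
def crop(name,x0,y0,x1,y1,s,out):
    im,_=load(name); cv2.imwrite(f'pics/{out}.png',cv2.resize(im[y0:y1,x0:x1],None,fx=s,fy=s,interpolation=cv2.INTER_CUBIC))
E
python3 - <<'E'
from h import *
s=get_state();print(s)
for c in ('scene','top','wrist'):
    im,k=snap(c,c+'0'); print(c,k)
E
```

```text
{'clock': 0.0, 'joint_pos': array([1.19238965e+00, 3.14015380e-01, 4.49672221e-02, 1.30356424e+00,
       2.01701385e-06, 1.43120179e+00]), 'qvel': array([-1.36138966e-04,  1.55269787e-04,  4.42693598e-04, -4.42766172e-04,
        6.63327105e-05, -5.12474473e-04]), 'tau': array([ 6.27080613e-05, -4.80628896e+01,  2.98531079e+01,  1.93609216e-02,
       -1.45004640e-05, -9.46326622e-06]), 'tcp_pos': array([0.13595088, 0.55850213, 0.40379523]), 'orientation': array([-2.33535907e-04,  1.19122479e-01,  9.92879152e-01, -8.77490496e-04]), 'wrist_force': array([0.79229356, 0.24259128, 0.04548721]), 'ft_torque': array([-0.0033649 ,  0.01524987, -0.020803  ]), 'finger_gap': 0.0856947557215569}
scene {'fx': 426.07757429126974, 'fy': 426.07757429126974, 'cx': 257.37796775138406, 'cy': 187.50560404935607, 'extrinsics': array([[-0.69268909, -0.72113143, -0.0122997 ,  0.49799886],
       [-0.6260452 ,  0.60964602, -0.48620894,  0.31880333],
       [ 0.35811902, -0.32909146, -0.87375602,  0.9726801 ],
       [ 0.        ,  0.        ,  0.        ,  1.        ]])}
top {'fx': 429.1056150019935, 'fy': 429.1056150019935, 'cx': 258.90067960317054, 'cy': 188.95009494782445, 'extrinsics': array([[-0.00336691, -0.9999565 ,  0.00869883,  0.15212433],
       [-0.98968222,  0.00208603, -0.14326462,  0.57541697],
       [ 0.14324025, -0.00909144, -0.98964619,  1.29939405],
       [ 0.        ,  0.        ,  0.        ,  1.        ]])}
wrist {'fx': 277.5688997866138, 'fy': 277.5688997866138, 'cx': 254.87571369655151, 'cy': 190.79004215091257, 'extrinsics': array([[ 0.23614162,  0.97171519, -0.00259453, -0.57382712],
       [ 0.93800896, -0.22725169,  0.26171715, -0.03447955],
       [ 0.25372492, -0.064236  , -0.96514113,  0.37924899],
       [ 0.        ,  0.        ,  0.        ,  1.        ]])}
```

View pics/scene0.png

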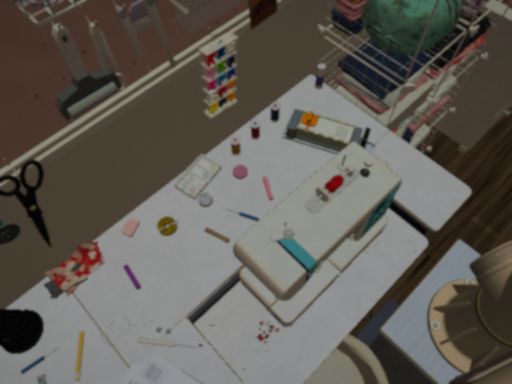

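View pics/top0.png

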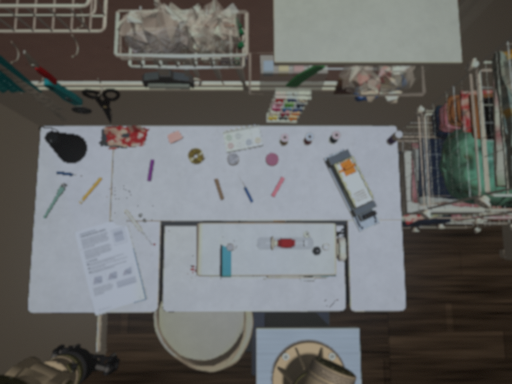

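View pics/wrist0.png

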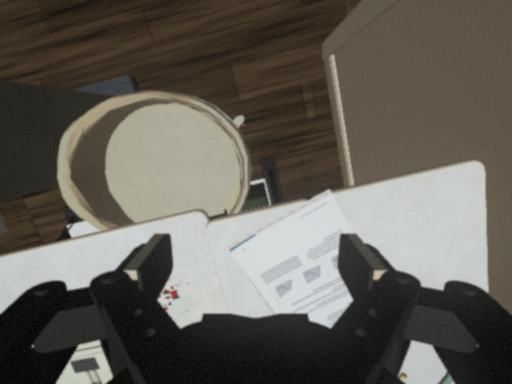

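The top view shows the holder at about (352,188), and loose items around (215–285,155–190). Next I'll enlarge those areas.

Run:
```python
from h import *
crop('top0',140,120,400,240,3,'c1')
crop('scene0',160,60,420,260,3,'c2')
```

```text
(no output)
```

View pics/c1.png

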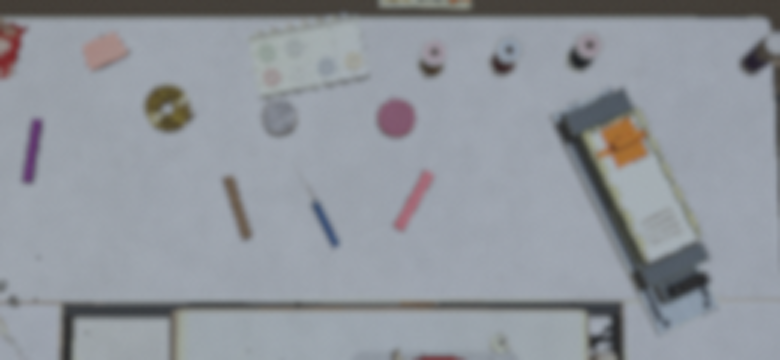

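View pics/c2.png

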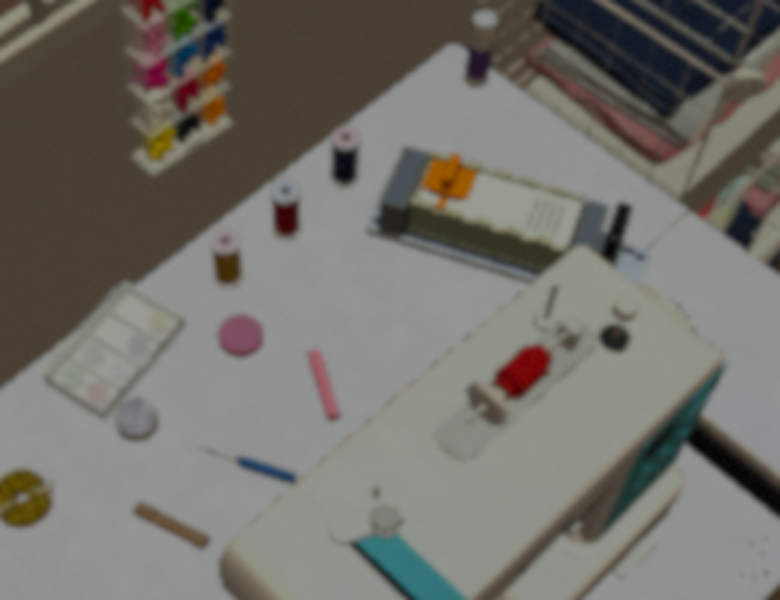

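Run:
```python
from h import *
_,c=load('top0')
def f(u,v,z):
    return px2w(c,(u+.5)/3-.5+140,(v+.5)/3-.5+120,z).round(4)
for n,u,v,z in [('plateNearL',664,333,.01),('plateNearR',718,297,.01),('fixTopFarL',567,125,.058),('fixTopFarR',627,92,.058),('movR',707,243,.058),('grip',685,285,.092),('fin',622,143,.07),
 ('ncA',230,178,.013),('ncB',246,238,.013),('srTip',303,170,.005),('srH1',316,202,.01),('srH2',335,245,.01),('pink',397,118,.011),('steel',280,118,.015),('tape',168,108,.015),('pk1',430,173,.013),('pk2',398,228,.013),('mach back L',175,308,.3),('mach back L low',65,305,0),('machR',590,308,.3)]:
    print(n,f(u,v,z))
```

```text
plateNearL [ 0.4465 -0.1717  0.01  ]
plateNearR [ 0.4843 -0.2303  0.01  ]
fixTopFarL [ 0.6598 -0.067   0.058 ]
fixTopFarR [ 0.6948 -0.1306  0.058 ]
movR [ 0.5361 -0.2075  0.058 ]
grip [ 0.4902 -0.1742  0.092 ]
fin [ 0.6384 -0.121   0.07  ]
ncA [0.6123 0.2863 0.013 ]
ncB [0.5479 0.2686 0.013 ]
srTip [0.6222 0.2088 0.005 ]
srH1 [0.5867 0.1947 0.01  ]
srH2 [0.5405 0.1745 0.01  ]
pink [0.6777 0.1077 0.011 ]
steel [0.677  0.2332 0.015 ]
tape [0.6881 0.3533 0.015 ]
pk1 [0.6173 0.073  0.013 ]
pk2 [0.5582 0.1076 0.013 ]
mach back L [0.4549 0.3044 0.3   ]
mach back L low [0.4784 0.4606 0.    ]
machR [ 0.454  -0.0395  0.3   ]
```

Run:
```python
from h import *
_,t=load('top0');_,s=load('scene0')
def P(c): return np.diag([1,1,1])@np.array([[c['fx'],0,c['cx']],[0,c['fy'],c['cy']],[0,0,1]])@c['extrinsics'][:3]
def tri(a,b):
    X=cv2.triangulatePoints(P(t),P(s),np.array(a,float),np.array(b,float)).ravel();return (X[:3]/X[3]).round(3)
print(tri((335,222.5),(351.7,141.7)),tri((198,222.5),(236,240)))
for z in (.15,.2,.25,.3): print(z,px2w(t,198,222.5,z).round(3),px2w(t,335,222.5,z).round(3),px2w(t,335,277,z).round(3))
R=t['extrinsics'];print(-R[:3,:3].T@R[:3,3])
# overlay of holder model
from scipy.optimize import minimize
```

```text
[ 0.46  -0.052  0.212] [0.456 0.309 0.252]
0.15 [0.464 0.324 0.15 ] [ 0.463 -0.064  0.15 ] [ 0.312 -0.06   0.15 ]
0.2 [0.461 0.318 0.2  ] [ 0.46  -0.055  0.2  ] [ 0.315 -0.051  0.2  ]
0.25 [0.458 0.311 0.25 ] [ 0.457 -0.045  0.25 ] [ 0.318 -0.041  0.25 ]
0.3 [0.455 0.304 0.3  ] [ 0.454 -0.036  0.3  ] [ 0.32  -0.032  0.3  ]
[0.38386661 0.16273074 1.36705396]
```

```bash
cat >> h.py <<'E'
from scipy.spatial.transform import Rotation as Ro
def tcpR(s): q=s['orientation']; return Ro.from_quat([q[1],q[2],q[3],q[0]])
def Rdown(yaw): # tool z down, tool y at yaw
    y=np.array([np.cos(yaw),np.sin(yaw),0]);z=np.array([0,0,-1.]);x=np.cross(y,z);return Ro.from_matrix(np.c_[x,y,z])
def plan(grasp,yaw_deg):
    """turn first (tool frame rotvec), then shift in turned tool frame, grasp point target"""
    s=get_state();R=tcpR(s);Rt=Rdown(np.radians(yaw_deg))
    dr=(R.inv()*Rt).as_rotvec(degrees=True)
    cur=s['tcp_pos'];tgt=np.array(grasp)-Rt.apply([0,0,.155])
    yv=R.apply([0,1,0])
    g=cur+R.apply([0,0,.155])
    print('clk %.2f grasp now'%s['clock'],g.round(4),'yaw',np.degrees(np.arctan2(yv[1],yv[0])).round(2),'gap',round(s['finger_gap'],4),'F',np.round(s['wrist_force'],1))
    print('turn deg',dr.round(2),' shift after turn mm',(Rt.inv().apply(tgt-cur)*1000).round(1),' shift w/o turn',(R.inv().apply(tgt-cur)*1000).round(1))
E
python3 - <<'E'
from h import *
c=dict(np.load('pics/wrist0.npz'));E=c['extrinsics'];p=-E[:3,:3].T@E[:3,3]
s=get_state();R=tcpR(s)
print('cam in tool',R.inv().apply(p-s['tcp_pos']),'view dir in tool',R.inv().apply(E[2,:3]),'right',R.inv().apply(E[0,:3]))
plan([0.50,-0.15,.30],29)
E
```

```text
cam in tool [ 6.61915154e-02 -5.48013126e-05  3.04600536e-02] view dir in tool [-0.26191864 -0.00107556  0.96508936] right [3.96296493e-04 9.99999175e-01 1.22201325e-03]
clk 0.15 grasp now [0.1359 0.5584 0.249 ] yaw 76.32 gap 0.0855 F [-0.2  0.3  0. ]
turn deg [-8.000e-02  2.000e-02  4.732e+01]  shift after turn mm [-796.2  -25.1  -51. ]  shift w/o turn [-521.3 -602.4  -50.3]
```

```bash
python3 -m crank '[[-53,-6,-8,0,0,0,1],[-53,-6,-8,0,0,0,1],[-53,-6,-8,0,0,0,1],[-53,-6,-8,0,0,0,1],[-53,-6,-8,0,0,0,1],[-53,-6,-8,0,0,0,1],[-53,-6,-8,0,0,0,1],[-53,-6,-8,0,0,0,1]]'; python3 -c "
from h import *
plan([0.53,-0.14,.30],29)
plan([0.56,0.21,.30],80)"
```

```text
clock: 1.15
tcp_pos: [0.5382, 0.4109, 0.4686]
orientation: [-0.0, 0.119, 0.993, -0.0]
wrist_force: [-0.4, 1.5, 0.2]
finger_gap: 0.0854
clk 1.15 grasp now [0.5381 0.4109 0.3136] yaw 76.31 gap 0.0854 F [-0.4  1.5  0.2]
turn deg [-1.000e-02 -2.000e-02  4.731e+01]  shift after turn mm [-477.9 -274.2   13.6]  shift w/o turn [-122.4 -537.2   13.6]
clk 1.15 grasp now [0.5381 0.4109 0.3136] yaw 76.31 gap 0.0854 F [-0.4  1.5  0.2]
turn deg [-0.   -0.02 -3.69]  shift after turn mm [ -56.4 -194.1   13.6]  shift w/o turn [ -68.8 -190.1   13.6]
```

```bash
python3 -m crank '[[-12,-32,0,0,0,0,1],[-12,-32,0,0,0,0,1],[-12,-32,0,0,0,0,1],[-12,-32,0,0,0,0,1],[-12,-32,0,0,0,0,1],[-12,-32,0,0,0,0,1],[0,0,0,0,0,0,1],[0,0,0,0,0,0,1]]'; python3 -c "
from h import *
snap('wrist','w1')
plan([0.53,-0.14,.30],29)"
```

```text
clock: 2.15
tcp_pos: [0.5612, 0.2083, 0.4685]
orientation: [-0.0, 0.119, 0.993, 0.0]
wrist_force: [-0.4, -0.3, -0.3]
finger_gap: 0.0857
clk 2.20 grasp now [0.561  0.2088 0.3135] yaw 76.35 gap 0.0855 F [-0.   0.1  0.3]
turn deg [ 0.000e+00 -3.000e-02  4.735e+01]  shift after turn mm [-290.  -196.3   13.5]  shift w/o turn [ -52.1 -346.3   13.4]
```

View pics/w1.png

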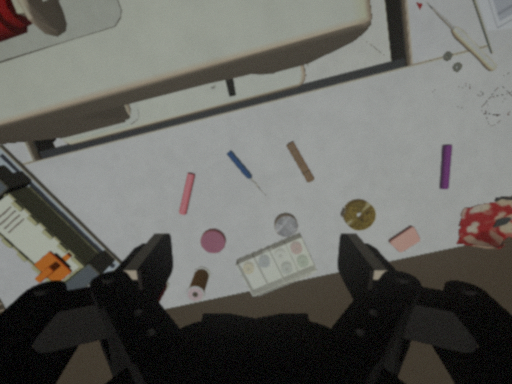

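```bash
python3 -m crank '[[-7,-43,0,0,0,0,1],[-7,-43,0,0,0,0,1],[-7,-43,0,0,0,0,1],[-7,-43,0,0,0,0,1],[-7,-43,0,0,0,0,1],[-7,-43,0,0,0,0,1],[-7,-43,0,0,0,0,1],[-7,-43,0,0,0,0,1]]'
python3 -m crank '[[0,0,0,0,0,8,1],[0,0,0,0,0,8,1],[0,0,0,0,0,8,1],[0,0,0,0,0,8,1],[0,0,0,0,0,8,1],[0,0,0,0,0,7.3,1],[0,0,0,0,0,0,1],[0,0,0,0,0,0,1]]'
python3 -c "
from h import *
snap('wrist','w2')
plan([0.48,-0.18,.1],29)"
```

```text
clock: 3.2
tcp_pos: [0.5345, -0.1396, 0.4686]
orientation: [0.0, 0.118, 0.993, 0.0]
wrist_force: [0.0, -0.7, 0.1]
finger_gap: 0.0853
clock: 4.2
tcp_pos: [0.5345, -0.1387, 0.4686]
orientation: [-0.0, 0.506, 0.863, 0.0]
wrist_force: [0.7, 0.0, 0.4]
finger_gap: 0.0852
clk 4.25 grasp now [ 0.5344 -0.1388  0.3136] yaw 29.16 gap 0.0852 F [-0.4  0.   0.2]
turn deg [ 0.   -0.01  0.16]  shift after turn mm [ -9.6 -67.6 213.6]  shift w/o turn [ -9.4 -67.6 213.6]
```

View pics/w2.png

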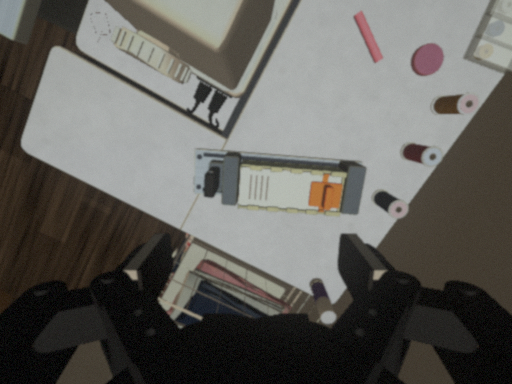

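Run:
```python
from h import *
crop('w2',185,140,385,225,4,'c3')
```

```text
(no output)
```

View pics/c3.png

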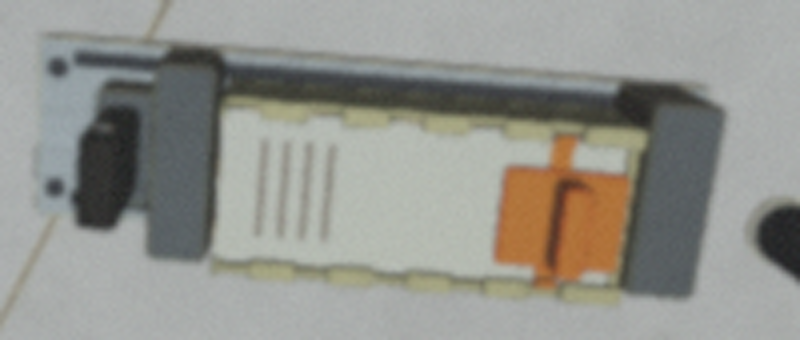

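Run:
```python
from h import *
_,c=load('w2')
def f(u,v,z):
    return px2w(c,(u+.5)/4-.5+185,(v+.5)/4-.5+140,z)
A=f(43,35,.01);B=f(36,212,.01);C=f(708,85,.01)
print('plate',A,B,C,'w',np.linalg.norm(A-B),'L',np.linalg.norm(C-A),'yaw',np.degrees(np.arctan2(*(C-A)[1::-1])),np.degrees(np.arctan2(*(A-B)[1::-1]))-90)
F=[f(u,v,.058) for u,v in ((655,100),(722,107),(692,296),(625,292))]
M=[f(u,v,.058) for u,v in ((162,55),(219,62),(208,259),(148,256))]
print('F',np.round(F,4));print('M',np.round(M,4))
print('yawF',[np.degrees(np.arctan2(*d[1::-1]))-90 for d in (F[0]-F[3],F[1]-F[2],M[1]-M[2],M[0]-M[3])])
print('gap',np.linalg.norm((F[0]+F[3]-M[1]-M[2])/2))
print('grip', f(112,150,.092), f(96,222,.092),f(115,110,.092))
print('holder est origin from fixed face')
```

```text
plate [ 0.4460022  -0.16863621  0.01      ] [ 0.47453167 -0.23354154  0.01      ] [ 0.67978366 -0.05992652  0.01      ] w 0.07089875318416988 L 0.257820806743116 yaw 24.938690964984044 23.72813560186394
F [[ 0.6469 -0.0755  0.058 ]
 [ 0.6686 -0.0662  0.058 ]
 [ 0.6993 -0.1286  0.058 ]
 [ 0.6772 -0.1391  0.058 ]]
M [[ 0.4909 -0.145   0.058 ]
 [ 0.5091 -0.1376  0.058 ]
 [ 0.5394 -0.202   0.058 ]
 [ 0.52   -0.2115  0.058 ]]
yawF [np.float64(25.44535614867995), np.float64(26.2261851922583), np.float64(25.190828531467716), np.float64(23.63072145221456)]
gap 0.15134186808017797
grip [ 0.49205419 -0.17389687  0.092     ] [ 0.49835767 -0.19777417  0.092     ] [ 0.48702233 -0.16189815  0.092     ]
holder est origin from fixed face
```

```bash
python3 -c "
from h import *
plan([0.495,-0.185,.083],25)"
```

```text
clk 4.25 grasp now [ 0.5344 -0.1388  0.3136] yaw 29.16 gap 0.0852 F [-0.4  0.   0.2]
turn deg [ 0.   -0.01  4.16]  shift after turn mm [-25.2 -55.2 230.6]  shift w/o turn [-21.1 -56.9 230.6]
```

```bash
python3 -m crank '[[0,0,0,0,0,4.2,1],[-13,-27.6,20,0,0,0,1],[-12.2,-27.6,30,0,0,0,1],[0,0,30,0,0,0,1],[0,0,30,0,0,0,1],[0,0,25,0,0,0,1],[0,0,15,0,0,0,1],[0,0,0,0,0,0,1]]' 20
python3 -c "
from h import *
snap('wrist','w3')
plan([0.495,-0.185,.083],25)"
```

```text
clock: 5.25
tcp_pos: [0.4944, -0.1851, 0.3179]
orientation: [-0.001, 0.538, 0.843, 0.0]
wrist_force: [-1.1, 0.2, 0.4]
finger_gap: 0.0854
clk 5.30 grasp now [ 0.4948 -0.1853  0.1639] yaw 24.84 gap 0.0853 F [-0.1 -0.2  0.6]
turn deg [-0.   -0.01 -0.16]  shift after turn mm [ 0.2  0.3 80.9]  shift w/o turn [ 0.2  0.3 80.9]
```

View pics/w3.png

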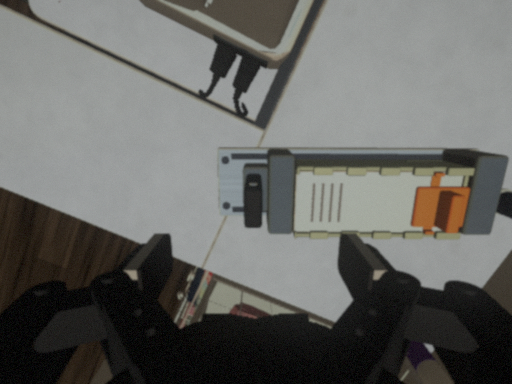

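```bash
python3 -c "
from h import *
_,c=load('w3')
print(w2px(c,[.495,-.185,.092]),w2px(c,[.495,-.185,.083]))
O=np.array([.590,-.1407,0]);ux=np.array([.906,.4226,0]);uy=np.array([-.4226,.906,0])
for x in(-.117,-.105,-.07,-.09,.08,.1):
  for y in(-.036,.036): print(x,y,w2px(c,O+ux*x+uy*y+[0,0,.058]).round(1))
for y in(-.036,.036): print('plate',w2px(c,O+ux*-.144+uy*y+[0,0,.01]).round(1))
crop('w3',210,130,370,250,5,'c4')"
```

```text
[255.93889318 208.36182916] [255.93237332 204.60950393]
-0.117 -0.036 [242.4 234.3]
-0.117 0.036 [241.2 153.9]
-0.105 -0.036 [255.8 234.3]
-0.105 0.036 [255.7 153.8]
-0.07 -0.036 [294.9 234.2]
-0.07 0.036 [298.  153.8]
-0.09 -0.036 [272.6 234.2]
-0.09 0.036 [273.8 153.8]
0.08 -0.036 [463.  234.1]
0.08 0.036 [479.9 153.4]
0.1 -0.036 [485.4 234.1]
0.1 0.036 [504.2 153.4]
plate [219.1 215.6]
plate [216.5 147.5]
```

View pics/c4.png

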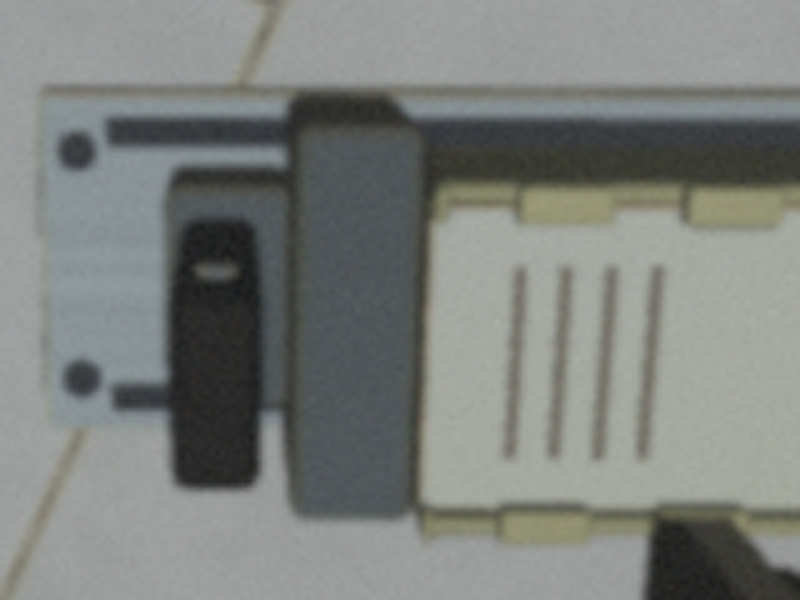

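```bash
python3 -m crank '[[0,-2,20,0,0,0,1],[0,0,20,0,0,0,1],[0,0,20,0,0,0,1],[0,0,20,0,0,0,1],[0,0,0,0,0,0,0],[0,0,0,0,0,0,0],[0,0,0,0,0,0,0],[0,0,0,0,0,0,0]]' 20
python3 -c "
from h import *
plan([0.495,-0.185,.083],25)"
```

```text
clock: 6.3
tcp_pos: [0.4932, -0.1864, 0.2396]
orientation: [0.001, 0.539, 0.843, -0.0]
wrist_force: [-1.6, -0.1, 8.1]
finger_gap: 0.0138
clk 6.30 grasp now [ 0.4934 -0.1865  0.0846] yaw 24.82 gap 0.0138 F [-1.6 -0.1  8.1]
turn deg [ 0.04  0.08 -0.18]  shift after turn mm [0.5 2.2 1.6]  shift w/o turn [0.5 2.2 1.6]
```

```bash
python3 -m crank '[[0,-2,-1,0,0,0,0],[0,-2,0,0,0,0,0],[0,-2,0,0,0,0,0],[0,-2,0,0,0,0,0],[0,-2,0,0,0,0,0],[0,-1,0,0,0,0,0],[0,0,0,0,0,0,0],[0,0,0,0,0,0,0]]' 30
python3 -c "
from h import *
snap('wrist','w4')
plan([0.495,-0.185,.083],25)"
```

```text
clock: 7.3
tcp_pos: [0.4838, -0.1908, 0.2397]
orientation: [0.001, 0.538, 0.843, 0.001]
wrist_force: [5.8, 0.8, -4.3]
finger_gap: 0.0138
clk 7.35 grasp now [ 0.4843 -0.1906  0.0847] yaw 24.84 gap 0.0133 F [ 5.3  1.6 -4.9]
turn deg [ 0.16  0.03 -0.16]  shift after turn mm [ 0.5 12.6  1.7]  shift w/o turn [ 0.5 12.5  1.7]
```

View pics/w4.png

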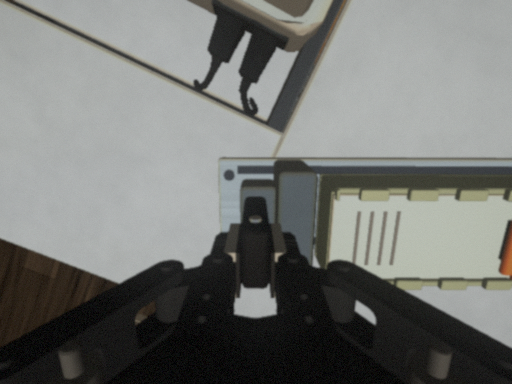

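```bash
python3 -m crank '[[0,0,0,0,0,0,0.6],[0,0,0,0,0,0,0.6],[0,0,0,0,0,0,0.6],[0,0,-30,0,0,0,1],[0,0,-40,0,0,0,1],[0,0,-40,0,0,0,1],[0,30,-40,0,0,0,1],[0,30,-20,0,0,0,1]]' 30
python3 -m crank '[[0,20,0,0,0,-10,1],[0,0,0,0,0,-10,1],[0,0,0,0,0,-10,1],[0,0,0,0,0,-10,1],[0,0,0,0,0,-10,1],[0,0,0,0,0,-10,1],[0,0,0,0,0,-10,1],[0,0,0,0,0,-10,1]]' 30
python3 -c "
from h import *
snap('wrist','w5')
plan([0.5945,-0.1386,.15],115)"
```

```text
clock: 8.35
tcp_pos: [0.5379, -0.1657, 0.4127]
orientation: [0.002, 0.539, 0.842, 0.0]
wrist_force: [0.3, -1.0, 0.2]
finger_gap: 0.0852
clock: 9.35
tcp_pos: [0.5553, -0.1573, 0.4096]
orientation: [-0.0, -0.132, 0.991, 0.0]
wrist_force: [-0.3, 0.5, -0.4]
finger_gap: 0.0854
clk 9.40 grasp now [ 0.5553 -0.1572  0.2547] yaw 105.43 gap 0.0855 F [-0.3 -0.4  0.4]
turn deg [ 0.01 -0.01 -9.57]  shift after turn mm [-43.4   0.3 104.7]  shift w/o turn [-42.7   7.5 104.6]
```

View pics/w5.png

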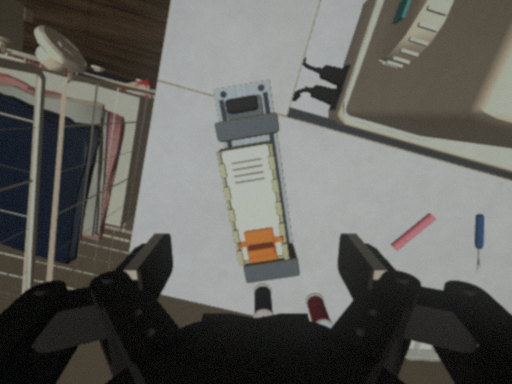

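```bash
python3 -m crank '[[0,0,0,0,0,-9.6,1],[-22,0,0,0,0,0,1],[-21.4,0.3,0,0,0,0,1],[0,0,25,0,0,0,1],[0,0,25,0,0,0,1],[0,0,0,0,0,0,1],[0,0,0,0,0,0,1],[0,0,0,0,0,0,1]]' 60
python3 -c "
from h import *
_,c=snap('wrist','w6')
plan([0.5945,-0.1386,.15],115)
O=np.array([.590,-.1407,0]);ux=np.array([.9063,.4226,0]);uy=np.array([-.4226,.9063,0])
for x in(-.07,.08):
  for y in(-.033,.033): print(x,y,w2px(c,O+ux*x+uy*y+[0,0,.056]).round(1))
crop('w6',180,20,340,250,3,'c6')"
```

```text
clock: 10.4
tcp_pos: [0.5952, -0.1392, 0.3612]
orientation: [0.001, -0.211, 0.977, -0.001]
wrist_force: [0.8, -0.2, 0.2]
finger_gap: 0.0854
clk 10.45 grasp now [ 0.5955 -0.1393  0.206 ] yaw 114.39 gap 0.0852 F [-0.5 -0.2  0.5]
turn deg [-0.09  0.09 -0.61]  shift after turn mm [ 0.4  0.8 56. ]  shift w/o turn [ 0.5  0.9 56. ]
-0.07 -0.033 [220.8 105.4]
-0.07 0.033 [290.5 104.6]
0.08 -0.033 [226.7 249.5]
0.08 0.033 [287.3 248.9]
```

View pics/w6.png

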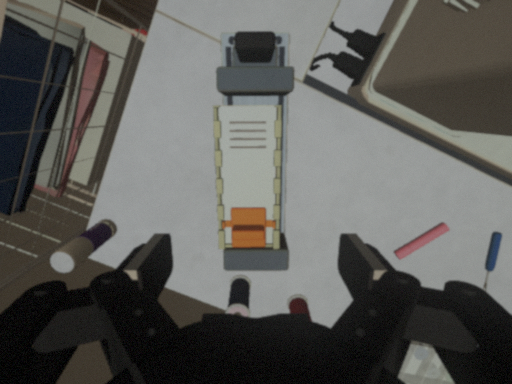

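View pics/c6.png

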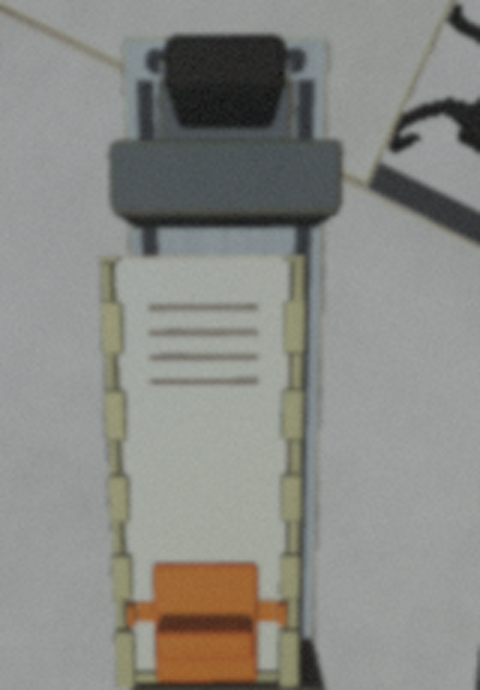

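```bash
python3 -c "
from h import *
plan([0.598,-0.1459,.038],115)"
```

```text
clk 10.45 grasp now [ 0.5955 -0.1393  0.206 ] yaw 114.39 gap 0.0852 F [-0.5 -0.2  0.5]
turn deg [-0.09  0.09 -0.61]  shift after turn mm [  0.3  -7.3 168. ]  shift w/o turn [  0.5  -7.  168. ]
```

```bash
python3 -m crank '[[0,-7.2,20,0,0,-0.4,1],[0,0,30,0,0,0,1],[0,0,30,0,0,0,1],[0,0,25,0,0,0,1],[0,0,20,0,0,0,1],[0,0,20,0,0,0,1],[0,0,20,0,0,0,1],[0,0,0,0,0,0,1]]' 60
python3 -c "
from h import *
_,c=snap('wrist','w7')
plan([0.598,-0.1459,.038],115)"
```

```text
clock: 11.45
tcp_pos: [0.5974, -0.1454, 0.1938]
orientation: [-0.001, -0.215, 0.977, 0.001]
wrist_force: [0.5, 0.3, 0.1]
finger_gap: 0.0857
clk 11.50 grasp now [ 0.5978 -0.1456  0.0399] yaw 114.8 gap 0.0855 F [-0.1  0.1 -0. ]
turn deg [ 0.02 -0.02 -0.2 ]  shift after turn mm [ 0.  -0.3  1.9]  shift w/o turn [ 0.  -0.3  1.9]
```

View pics/w7.png

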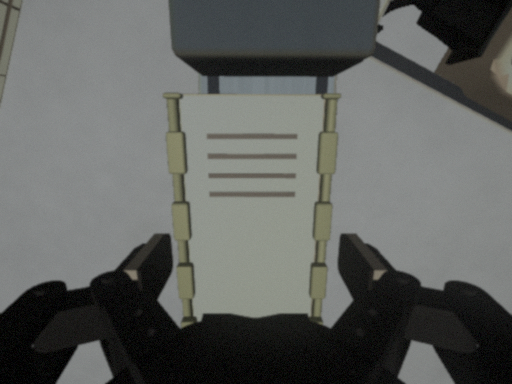

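```bash
python3 -m crank '[[0,0,0,0,0,0,0],[0,0,0,0,0,0,0],[0,0,0,0,0,0,0],[0,0,0,0,0,0,0],[0,0,0,0,0,0,0],[0,0,-5,0,0,0,0],[0,0,-10,0,0,0,0],[0,0,-10,0,0,0,0]]' 90
python3 -m crank '[[0,0,-15,0,0,0,0],[0,0,-15,0,0,0,0],[0,0,-13,0,0,0,0],[0,0,0,0,0,0,0],[0,0,0,0,0,0,0],[0,0,0,0,0,0,0],[0,0,0,0,0,0,0],[0,0,0,0,0,0,0]]' 90
python3 -c "
from h import *
_,c=snap('wrist','w8')
snap('scene','s8')
crop('s8',230,60,420,200,4,'c8')
plan([.5891,-.1411,.106],25)"
```

```text
clock: 12.5
tcp_pos: [0.5977, -0.1455, 0.22]
orientation: [-0.0, -0.215, 0.977, 0.0]
wrist_force: [0.6, -0.2, -4.7]
finger_gap: 0.0644
clock: 13.5
tcp_pos: [0.5978, -0.1455, 0.2623]
orientation: [-0.0, -0.215, 0.977, 0.0]
wrist_force: [0.5, -0.7, -4.8]
finger_gap: 0.0648
clk 13.60 grasp now [ 0.5978 -0.1455  0.1075] yaw 114.82 gap 0.0646 F [-0.4  0.4 -4.2]
turn deg [ 1.000e-02 -2.000e-02  8.982e+01]  shift after turn mm [ 7.7 -6.1  1.5]  shift w/o turn [6.1 7.7 1.5]
```

View pics/w8.png

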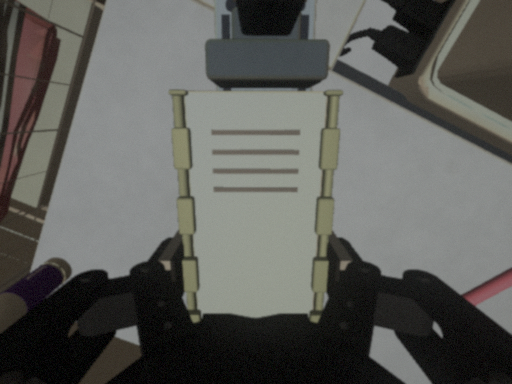

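View pics/c8.png

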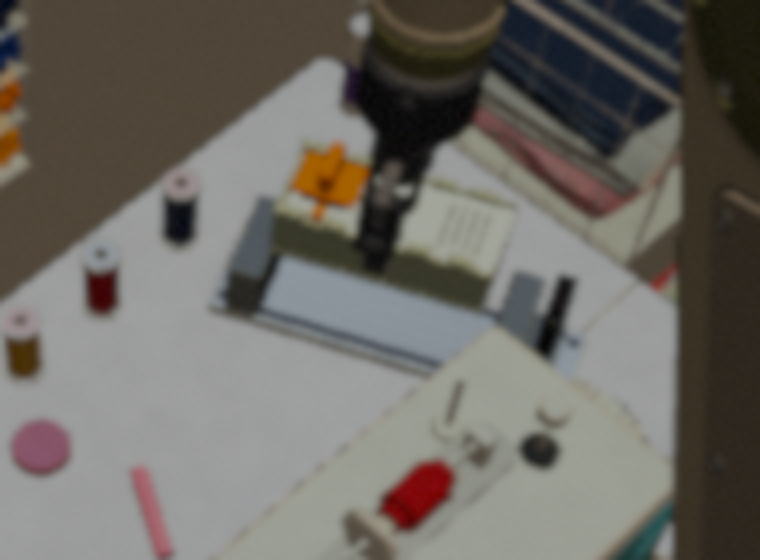

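```bash
python3 -m crank '[[0,0,0,0,0,9,0],[0,0,0,0,0,10,0],[0,0,0,0,0,10,0],[0,0,0,0,0,10,0],[0,0,0,0,0,10,0],[0,0,0,0,0,10,0],[0,0,0,0,0,10,0],[0,0,0,0,0,10,0]]' 90
python3 -m crank '[[0,0,0,0,0,8,0],[7.7,-6.1,0,0,0,2.8,0],[0,0,0,0,0,0,0],[0,0,0,0,0,0,0],[0,0,0,0,0,0,0],[0,0,0,0,0,0,0],[0,0,0,0,0,0,0],[0,0,0,0,0,0,0]]' 90
python3 -c "
from h import *
_,c=snap('wrist','w9')
plan([.5891,-.1411,.038],25)"
```

```text
clock: 14.6
tcp_pos: [0.5979, -0.1455, 0.2627]
orientation: [0.0, 0.458, 0.889, 0.0]
wrist_force: [-0.1, 0.2, -4.2]
finger_gap: 0.0645
clock: 15.6
tcp_pos: [0.5889, -0.1416, 0.2626]
orientation: [-0.0, 0.537, 0.843, 0.0]
wrist_force: [-0.0, 0.4, -5.5]
finger_gap: 0.0645
clk 15.65 grasp now [ 0.5889 -0.1416  0.1077] yaw 25.02 gap 0.0642 F [-0.3  0.8 -4.4]
turn deg [ 0.   -0.    0.02]  shift after turn mm [ 0.4  0.4 69.7]  shift w/o turn [ 0.4  0.4 69.7]
```

View pics/w9.png

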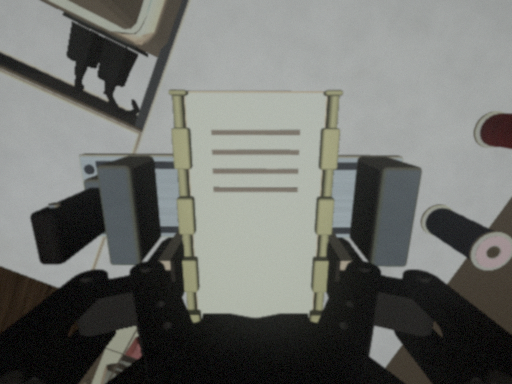

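```bash
python3 -m crank '[[0,0,15,0,0,0,0],[0,0,15,0,0,0,0],[0,0,15,0,0,0,0],[0,0,10,0,0,0,0],[0,0,7,0,0,0,0],[0,0,5,0,0,0,0],[0,0,0,0,0,0,0],[0,0,0,0,0,0,0]]' 90
python3 -c "
from h import *
plan([.5891,-.1411,.0395],25)"
```

```text
clock: 16.65
tcp_pos: [0.5888, -0.1415, 0.1966]
orientation: [0.0, 0.537, 0.843, 0.0]
wrist_force: [-2.7, 1.8, 4.8]
finger_gap: 0.0647
clk 16.65 grasp now [ 0.5889 -0.1415  0.0416] yaw 25.02 gap 0.0647 F [-2.7  1.8  4.8]
turn deg [0.02 0.02 0.02]  shift after turn mm [0.2 0.4 2.1]  shift w/o turn [0.2 0.4 2.1]
```

```bash
python3 -m crank '[[0,0,0,0,0,0,1],[0,0,0,0,0,0,1],[0,0,0,0,0,0,1],[0,0,0,0,0,0,1],[0,0,-30,0,0,0,1],[0,0,-40,0,0,0,1],[0,0,-40,0,0,0,1],[0,0,-40,0,0,0,1]]' 30
python3 -c "
from h import *
_,c=snap('wrist','w10')
plan([.4843,-.1906,.084],25)"
```

```text
clock: 17.65
tcp_pos: [0.5888, -0.1416, 0.3469]
orientation: [0.0, 0.537, 0.843, 0.0]
wrist_force: [0.8, -0.4, -0.2]
finger_gap: 0.0852
clk 17.70 grasp now [ 0.5912 -0.1424  0.198 ] yaw 25.02 gap 0.0854 F [ 1.6 -0.2  4.3]
turn deg [0.35 0.35 0.02]  shift after turn mm [   0.6 -116.3  114. ]  shift w/o turn [   1.3 -117.   113.3]
```

View pics/w10.png

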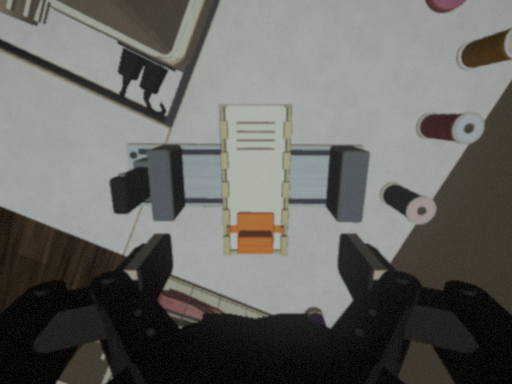

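```bash
python3 -m crank '[[0,-40,0,0,0,0,1],[0,-40,0,0,0,0,1],[0,-37,0,0,0,0,1],[0,0,25,0,0,0,1],[0,0,35,0,0,0,1],[0,0,35,0,0,0,1],[0,0,20,0,0,0,1],[0,0,0,0,0,0,1]]' 30
python3 -c "
from h import *
_,c=snap('wrist','w11')
plan([.4843,-.1906,.084],25)"
```

```text
clock: 18.7
tcp_pos: [0.482, -0.1906, 0.229]
orientation: [-0.002, 0.537, 0.843, -0.0]
wrist_force: [-0.1, 0.6, 0.1]
finger_gap: 0.0852
clk 18.75 grasp now [ 0.4825 -0.1908  0.0753] yaw 25.02 gap 0.0855 F [0.7 0.1 1.4]
turn deg [-0.04 -0.07  0.02]  shift after turn mm [-0.4  1.6 -8.7]  shift w/o turn [-0.4  1.6 -8.7]
```

View pics/w11.png

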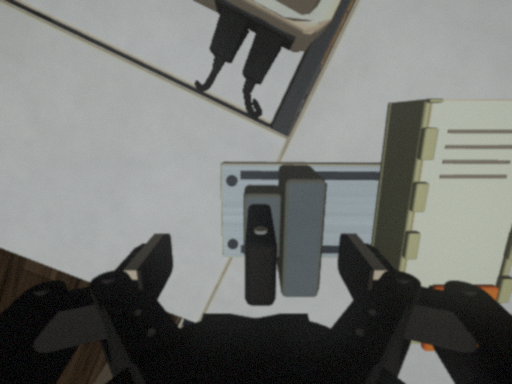

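```bash
python3 -m crank '[[0,1.6,-8,0,0,0,1],[0,0,0,0,0,0,0],[0,0,0,0,0,0,0],[0,0,0,0,0,0,0],[0,0,0,0,0,0,0],[0,0,0,0,0,0,0],[0,3,0,0,0,0,0],[0,5,0,0,0,0,0]]' 40
python3 -m crank '[[0,8,0,0,0,0,0],[0,8,0,0,0,0,0],[0,8,0,0,0,0,0],[0,8,0,0,0,0,0],[0,6,0,0,0,0,0],[0,4,0,0,0,0,0],[0,4,0,0,0,0,0],[0,4,0,0,0,0,0]]' 40
python3 -c "
from h import *
_,c=snap('wrist','w12')
plan([.5713,-.1500,.084],25)"
```

```text
clock: 19.75
tcp_pos: [0.491, -0.1872, 0.2388]
orientation: [-0.001, 0.538, 0.843, -0.001]
wrist_force: [-4.5, -2.1, 4.9]
finger_gap: 0.0131
clock: 20.75
tcp_pos: [0.5361, -0.1664, 0.2388]
orientation: [-0.001, 0.538, 0.843, -0.002]
wrist_force: [-7.5, -4.8, 6.1]
finger_gap: 0.0134
clk 20.80 grasp now [ 0.5361 -0.1665  0.0838] yaw 24.96 gap 0.0131 F [-6.7 -3.9  7.3]
turn deg [-0.15  0.03 -0.04]  shift after turn mm [-0.  38.4 -0.2]  shift w/o turn [ 0.  38.4 -0.3]
```

View pics/w12.png

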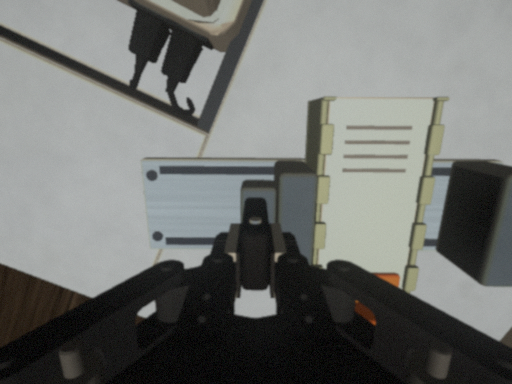

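```bash
python3 -m crank '[[0,5,0,0,0,0,0],[0,5,0,0,0,0,0],[0,5,0,0,0,0,0],[0,5,0,0,0,0,0],[0,5,0,0,0,0,0],[0,4,0,0,0,0,0],[0,3,0,0,0,0,0],[0,3,0,0,0,0,0]]' 40
python3 -m crank '[[0,1,0,0,0,0,0],[0,1,0,0,0,0,0],[0,1,0,0,0,0,0],[0,0.5,0,0,0,0,0],[0,0,0,0,0,0,0],[0,0,0,0,0,0,0],[0,0,0,0,0,0,0],[0,0,0,0,0,0,0]]' 40
python3 -c "
from h import *
plan([.5713,-.1500,.084],25)"
```

```text
clock: 21.8
tcp_pos: [0.5679, -0.1517, 0.2388]
orientation: [-0.0, 0.538, 0.843, -0.001]
wrist_force: [-7.4, -5.1, 4.9]
finger_gap: 0.0132
clock: 22.8
tcp_pos: [0.571, -0.1503, 0.2388]
orientation: [-0.0, 0.538, 0.843, -0.001]
wrist_force: [-5.0, -4.1, 5.8]
finger_gap: 0.0131
clk 22.80 grasp now [ 0.5707 -0.1506  0.0838] yaw 24.95 gap 0.0131 F [-5.  -4.1  5.8]
turn deg [-0.16  0.05 -0.05]  shift after turn mm [ 0.2  0.4 -0.2]  shift w/o turn [ 0.2  0.4 -0.2]
```

Not yet firm; I'll push on in small increments until the force rises.

```bash
python3 -m crank '[[0,0.5,0,0,0,0,0],[0,0.5,0,0,0,0,0],[0,0.5,0,0,0,0,0],[0,0.5,0,0,0,0,0],[0,0,0,0,0,0,0],[0,0,0,0,0,0,0],[0,0,0,0,0,0,0],[0,0,0,0,0,0,0]]' 40
python3 -c "
from h import *
snap('wrist','w13')
plan([.5713,-.1500,.084],25)"
```

```text
clock: 23.8
tcp_pos: [0.5721, -0.1498, 0.2388]
orientation: [-0.001, 0.538, 0.843, -0.002]
wrist_force: [-9.3, -7.4, 7.5]
finger_gap: 0.0132
clk 23.85 grasp now [ 0.5715 -0.1503  0.0838] yaw 24.91 gap 0.0131 F [-10.   -6.7   6.9]
turn deg [-0.28  0.05 -0.09]  shift after turn mm [ 0.2 -0.8 -0.2]  shift w/o turn [ 0.2 -0.8 -0.2]
```

View pics/w13.png

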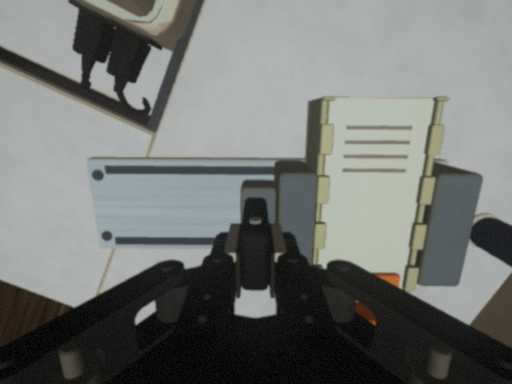

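```bash
python3 -m crank '[[0,0.7,0,0,0,0,0],[0,0.7,0,0,0,0,0],[0,0.7,0,0,0,0,0],[0,0.7,0,0,0,0,0],[0,0,0,0,0,0,0],[0,0,0,0,0,0,0],[0,0,0,0,0,0,0],[0,0,0,0,0,0,0]]' 40
python3 -m crank '[[0,0,0,0,0,0,0.6],[0,0,0,0,0,0,0.6],[0,0,0,0,0,0,0.6],[0,0,-30,0,0,0,1],[0,0,-40,0,0,0,1],[0,0,-40,0,0,0,1],[0,0,-40,0,0,0,1],[0,0,0,0,0,0,1]]' 40
python3 -c "
from h import *
snap('wrist','w14')
plan([.6126,-.1300,.20],25)"
```

```text
clock: 24.85
tcp_pos: [0.5729, -0.1494, 0.2388]
orientation: [-0.002, 0.538, 0.843, -0.004]
wrist_force: [-19.4, -10.2, 11.8]
finger_gap: 0.0131
clock: 25.85
tcp_pos: [0.5773, -0.1475, 0.3926]
orientation: [0.004, 0.537, 0.844, 0.001]
wrist_force: [-0.1, -0.0, 0.6]
finger_gap: 0.0851
clk 25.90 grasp now [ 0.5774 -0.1475  0.2353] yaw 25.06 gap 0.0853 F [-0.1  0.1 -0.7]
turn deg [0.16 0.15 0.06]  shift after turn mm [ 0.6 39.8 35.3]  shift w/o turn [ 0.7 39.7 35.4]
```

View pics/w14.png

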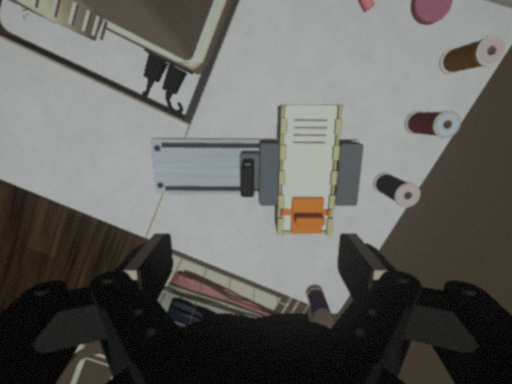

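```bash
python3 -c "
from h import *
_,c=load('w14')
crop('w14',240,95,380,245,5,'c14')
O=np.array([.590,-.1407,0]);ux=np.array([.9063,.4226,0]);uy=np.array([-.4226,.9063,0])
def q(x,y,z): 
    p=(w2px(c,O+ux*x+uy*y+[0,0,z])-[240,95])*5; return p.round(0)
print('fin top',q(.047,-.047,.082),q(.031,-.047,.082),q(.063,-.047,.082))
print('case corners',[q(.047+a,b,.056) for a in(-.033,.033) for b in (-.075,.075)])
"
```

```text
fin top [351. 633.] [277. 633.] [425. 633.]
case corners [array([186., 701.]), array([202.,  45.]), array([461., 701.]), array([515.,  46.])]
```

View pics/c14.png

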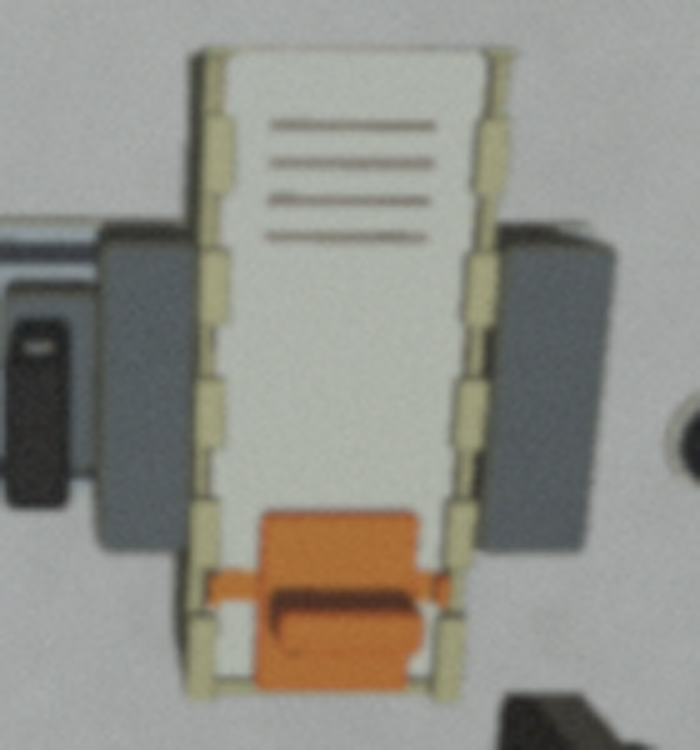

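```bash
python3 -m crank '[[0,0,0,0,0,-10,1],[0,0,0,0,0,-10,1],[0,0,0,0,0,-10,1],[0,0,0,0,0,-10,1],[0,0,0,0,0,-10,1],[0,0,0,0,0,-10,1],[0,0,0,0,0,-10,1],[0,0,0,0,0,-10,1]]' 40
python3 -c "
from h import *
plan([.6525,-.1634,.13],115)"
```

```text
clock: 26.9
tcp_pos: [0.5759, -0.1472, 0.3867]
orientation: [-0.001, -0.134, 0.991, 0.001]
wrist_force: [0.5, 0.5, 0.9]
finger_gap: 0.0855
clk 26.90 grasp now [ 0.5755 -0.147   0.2317] yaw 105.37 gap 0.0855 F [0.5 0.5 0.9]
turn deg [ 0.13 -0.11 -9.63]  shift after turn mm [-62.6 -47.  101.7]  shift w/o turn [-69.8 -36.1 101.5]
```

```bash
python3 -m crank '[[0,0,0,0,0,-9.6,1],[-31,-23,0,0,0,0,1],[-31.6,-24,0,0,0,0,1],[0,0,30,0,0,0,0.6],[0,0,40,0,0,0,0.5],[0,0,30,0,0,0,0.5],[0,0,0,0,0,0,0.5],[0,0,0,0,0,0,0.5]]' 40
python3 -c "
from h import *
snap('wrist','w15')
snap('scene','s15')
crop('s15',230,60,420,200,4,'c15')
plan([.6525,-.1634,.083],115)"
```

```text
clock: 27.9
tcp_pos: [0.6528, -0.1641, 0.289]
orientation: [0.0, -0.213, 0.977, 0.0]
wrist_force: [-0.5, 0.3, 0.1]
finger_gap: 0.0431
clk 28.00 grasp now [ 0.6536 -0.1645  0.1353] yaw 114.62 gap 0.0428 F [ 0.5 -0.1 -0.4]
turn deg [-0.11  0.11 -0.38]  shift after turn mm [ 0.2  1.1 52.3]  shift w/o turn [ 0.3  1.2 52.3]
```

View pics/w15.png

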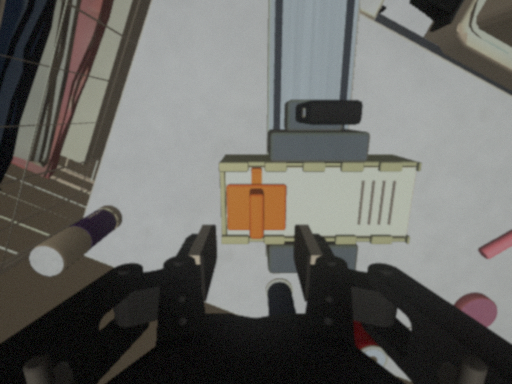

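View pics/c15.png

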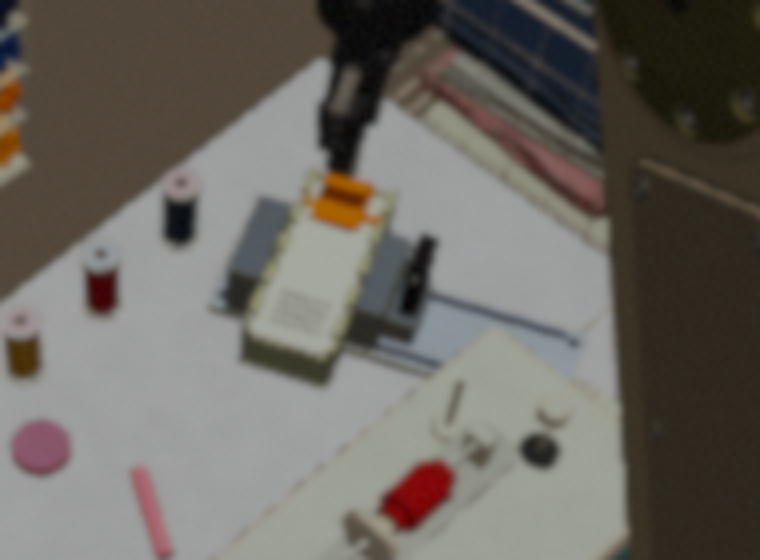

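```bash
python3 -m crank '[[0,1.0,15,0,0,-0.4,0.5],[0,0,20,0,0,0,0.5],[0,0,14,0,0,0,0.5],[0,0,0,0,0,0,0.4],[0,0,0,0,0,0,0],[0,0,0,0,0,0,0],[0,0,0,0,0,0,0],[0,0,0,0,0,0,0]]' 30
python3 -c "
from h import *
snap('wrist','w16')
plan([.6525,-.1634,.083],115)"
```

```text
clock: 29.0
tcp_pos: [0.6525, -0.1634, 0.2404]
orientation: [0.001, -0.217, 0.976, -0.0]
wrist_force: [0.3, -0.1, 2.0]
finger_gap: 0.009
clk 29.05 grasp now [ 0.6527 -0.1634  0.0854] yaw 115.01 gap 0.0094 F [0.3 1.  1.2]
turn deg [-0.05  0.07  0.01]  shift after turn mm [ 0.  -0.   2.4]  shift w/o turn [ 0.  -0.   2.4]
```

View pics/w16.png

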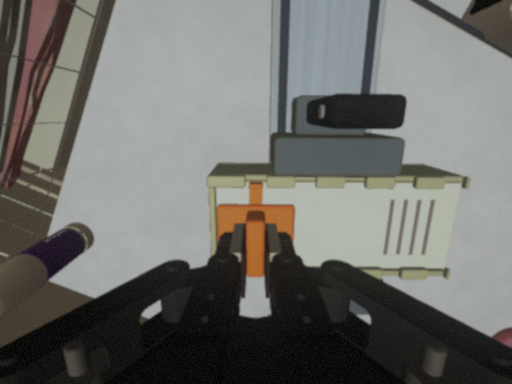

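```bash
python3 -m crank '[[0,0,2,0,0,0,0],[0,0,2,0,0,0,0],[0,0,2,0,0,0,0],[0,0,1.5,0,0,0,0],[0,0,0,0,0,0,0],[0,0,0,0,0,0,0],[0,0,0,0,0,0,0],[0,0,0,0,0,0,0]]' 40
python3 -c "
from h import *
plan([.6525,-.1634,.083],115)"
```

```text
clock: 30.05
tcp_pos: [0.6525, -0.1634, 0.2333]
orientation: [0.001, -0.217, 0.976, -0.0]
wrist_force: [0.6, 0.9, 8.7]
finger_gap: 0.0089
clk 30.05 grasp now [ 0.6528 -0.1635  0.0783] yaw 115.02 gap 0.0089 F [0.6 0.9 8.7]
turn deg [-0.07  0.08  0.02]  shift after turn mm [ 0.   0.  -4.7]  shift w/o turn [-0.   0.  -4.7]
```

```bash
python3 -m crank '[[0,2,0.3,0,0,0,0],[0,4,0,0,0,0,0],[0,4,0,0,0,0,0],[0,4,0,0,0,0,0],[0,4,0,0,0,0,0],[0,4,0,0,0,0,0],[0,0,0,0,0,0,0],[0,0,0,0,0,0,0]]' 40
python3 -c "
from h import *
snap('wrist','w17')
plan([.6525,-.1634,.083],115)"
```

```text
clock: 31.05
tcp_pos: [0.6433, -0.1435, 0.2333]
orientation: [0.001, -0.217, 0.976, -0.001]
wrist_force: [-0.0, 0.5, 9.3]
finger_gap: 0.0088
clk 31.10 grasp now [ 0.6436 -0.1436  0.0783] yaw 115.02 gap 0.0091 F [-0.4 -0.1  9.1]
turn deg [-0.09  0.1   0.02]  shift after turn mm [  0.1 -21.9  -4.7]  shift w/o turn [  0.1 -21.9  -4.6]
```

View pics/w17.png

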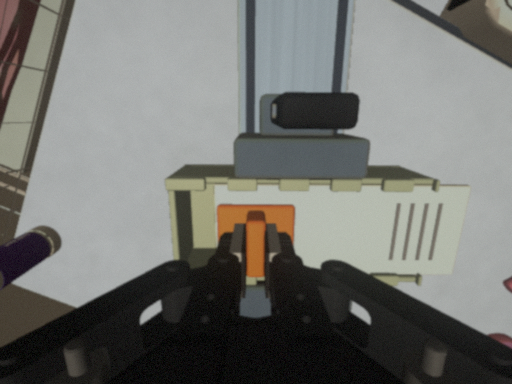

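```bash
python3 -m crank '[[0,8,0,0,0,0,0],[0,10,0,0,0,0,0],[0,10,0,0,0,0,0],[0,10,0,0,0,0,0],[0,10,0,0,0,0,0],[0,10,0,0,0,0,0],[0,8,0,0,0,0,0],[0,8,0,0,0,0,0]]' 40
python3 -m crank '[[0,6,0,0,0,0,0],[0,5,0,0,0,0,0],[0,4,0,0,0,0,0],[0,2,0,0,0,0,0],[0,1.5,0,0,0,0,0],[0,0,0,0,0,0,0],[0,0,0,0,0,0,0],[0,0,0,0,0,0,0]]' 40
python3 -c "
from h import *
snap('wrist','w18')
plan([.6525,-.1634,.083],115)"
```

```text
clock: 32.1
tcp_pos: [0.6124, -0.0765, 0.2333]
orientation: [0.001, -0.216, 0.976, -0.001]
wrist_force: [0.9, -0.5, 8.9]
finger_gap: 0.0087
clock: 33.1
tcp_pos: [0.6046, -0.0597, 0.2331]
orientation: [0.001, -0.217, 0.976, -0.001]
wrist_force: [1.7, 0.8, 8.3]
finger_gap: 0.0092
clk 33.15 grasp now [ 0.6051 -0.0599  0.0782] yaw 115.02 gap 0.0092 F [ 0.7 -0.1  8.6]
turn deg [-0.12  0.14  0.02]  shift after turn mm [   0.4 -114.2   -4.8]  shift w/o turn [   0.4 -114.2   -4.6]
```

View pics/w18.png

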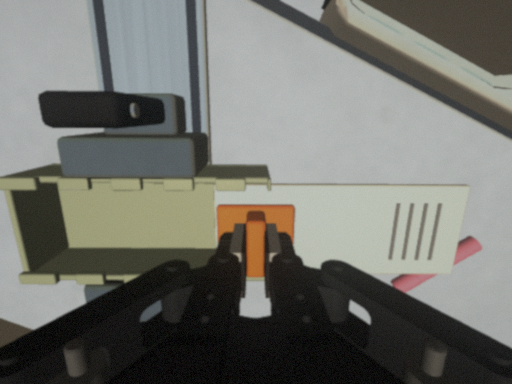

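```bash
python3 -m crank '[[0,0,-3,0,0,0,0],[0,0,-3,0,0,0,0],[0,0,-1,0,0,0,0],[0,0,0,0,0,0,0.4],[0,0,0,0,0,0,0.4],[0,0,-30,0,0,0,0.5],[0,0,-40,0,0,0,1],[0,0,-40,0,0,0,1]]' 40
python3 -m crank '[[0,0,-30,0,0,0,1],[0,0,-20,0,0,0,1],[0,0,0,0,0,0,1],[0,0,0,0,0,0,1],[0,0,0,0,0,0,1],[0,0,0,0,0,0,1],[0,0,0,0,0,0,1],[0,0,0,0,0,0,1]]' 40
python3 -c "
from h import *
snap('wrist','w19')
plan([.6525,-.1634,.083],115)"
```

```text
clock: 34.15
tcp_pos: [0.603, -0.0595, 0.3488]
orientation: [-0.002, -0.217, 0.976, 0.001]
wrist_force: [0.9, -1.4, -0.0]
finger_gap: 0.0771
clock: 35.15
tcp_pos: [0.6038, -0.0595, 0.3987]
orientation: [-0.0, -0.217, 0.976, 0.0]
wrist_force: [-0.6, 0.2, 0.2]
finger_gap: 0.0854
clk 35.20 grasp now [ 0.6038 -0.0595  0.2438] yaw 115.02 gap 0.0857 F [-0.1 -0.3 -0.2]
turn deg [ 0.01 -0.    0.02]  shift after turn mm [  -0.3 -114.7  160.8]  shift w/o turn [  -0.2 -114.7  160.8]
```

View pics/w19.png

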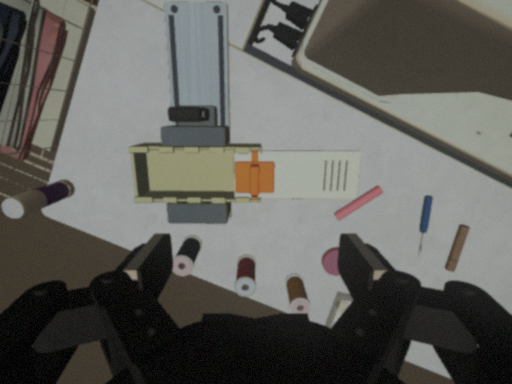

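```bash
python3 -c "
from h import *
plan([.5636,.1846,.16],113.6)"
```

```text
clk 35.20 grasp now [ 0.6038 -0.0595  0.2438] yaw 115.02 gap 0.0857 F [-0.1 -0.3 -0.2]
turn deg [ 0.01 -0.    1.42]  shift after turn mm [-60.9 239.8  83.8]  shift w/o turn [-66.9 238.2  83.9]
```

```bash
python3 -m crank '[[0,0,0,0,0,1.4,1],[-12,48,0,0,0,0,1],[-12,48,0,0,0,0,1],[-12,48,0,0,0,0,1],[-12,48,0,0,0,0,1],[-13,48,40,0,0,0,0.5],[0,0,44,0,0,0,0.5],[0,0,0,0,0,0,0.5]]' 40
python3 -c "
from h import *
snap('wrist','w20')
plan([.5636,.1846,.16],113.6)"
```

```text
clock: 36.2
tcp_pos: [0.5618, 0.1842, 0.3124]
orientation: [-0.004, -0.205, 0.979, 0.0]
wrist_force: [-0.6, -0.8, 0.5]
finger_gap: 0.0427
clk 36.25 grasp now [0.5625 0.1837 0.1599] yaw 113.61 gap 0.0428 F [-0.1  0.3  0.2]
turn deg [ 0.04 -0.19  0.01]  shift after turn mm [-0.9  0.5 -0.1]  shift w/o turn [-0.8  0.5 -0.1]
```

View pics/w20.png

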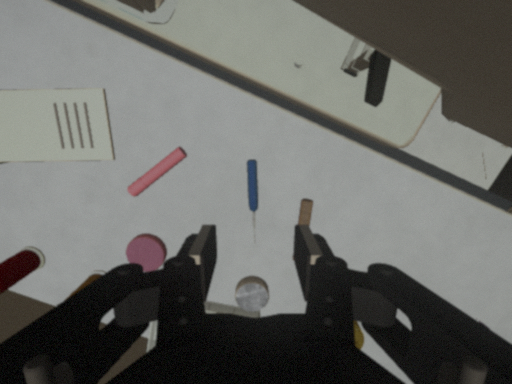

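```bash
python3 -c "
from h import *
_,c=load('w20')
a=px2w(c,252,160,.01);b=px2w(c,254,210,.01);print(a,b,np.linalg.norm(a-b),np.degrees(np.arctan2(*(b-a)[1::-1])))
m=(a+b)/2;m[2]=.021;print(m)
plan(m,112)"
```

```text
[0.53886606 0.17141447 0.01      ] [0.58567177 0.19405284 0.01      ] 0.05199297871935307 25.811512917965942
[0.56226892 0.18273366 0.021     ]
clk 36.25 grasp now [0.5625 0.1837 0.1599] yaw 113.61 gap 0.0428 F [-0.1  0.3  0.2]
turn deg [ 0.04 -0.19  1.61]  shift after turn mm [  1.1  -0.7 138.9]  shift w/o turn [  0.7  -0.8 138.9]
```

```bash
python3 -m crank '[[0.7,-0.8,30,0,0,-1,0.5],[0,0,35,0,0,0,0.5],[0,0,35,0,0,0,0.4],[0,0,25,0,0,0,0.4],[0,0,13.5,0,0,0,0.4],[0,0,0,0,0,0,0],[0,0,0,0,0,0,0],[0,0,0,0,0,0,0]]' 50
python3 -c "
from h import *
snap('wrist','w21')
plan([.5636,.1846,.021],114.5)"
```

```text
clock: 37.25
tcp_pos: [0.5641, 0.1829, 0.1787]
orientation: [0.001, -0.213, 0.977, -0.0]
wrist_force: [-0.0, -0.7, 3.1]
finger_gap: 0.008
clk 37.30 grasp now [0.5645 0.183  0.0237] yaw 114.62 gap 0.0081 F [ 0.2 -0.5  4.6]
turn deg [-0.04  0.15  0.12]  shift after turn mm [-0.3  1.8  2.7]  shift w/o turn [-0.3  1.8  2.7]
```

View pics/w21.png

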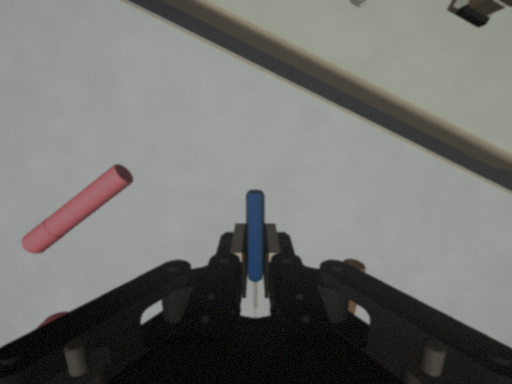

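```bash
python3 -m crank '[[0,0,-20,0,0,0,0],[0,0,-40,0,0,0,0],[0,0,-40,0,0,0,0],[0,0,-40,0,0,0,0],[0,0,0,0,0,10,0],[0,0,0,0,0,10,0],[0,0,0,0,0,10,0],[0,0,0,0,0,10,0]]' 50
python3 -c "
from h import *
plan([.6273,-.1189,.12],25)"
```

```text
clock: 38.3
tcp_pos: [0.5633, 0.1828, 0.3178]
orientation: [0.0, 0.137, 0.991, 0.0]
wrist_force: [-0.3, -0.1, -0.1]
finger_gap: 0.0083
clk 38.30 grasp now [0.5634 0.1829 0.1628] yaw 74.29 gap 0.0083 F [-0.3 -0.1 -0.1]
turn deg [4.000e-02 3.000e-02 4.929e+01]  shift after turn mm [-300.5  -69.5   42.8]  shift w/o turn [-143.3 -273.2   42.8]
```

```bash
python3 -m crank '[[0,0,0,0,0,10,0],[0,0,0,0,0,10,0],[0,0,0,0,0,10,0],[0,0,0,0,0,10,0],[0,0,0,0,0,9.3,0],[-40,-9,0,0,0,0,0],[-40,-9,0,0,0,0,0],[-40,-9,0,0,0,0,0]]' 50
python3 -m crank '[[-40,-9,0,0,0,0,0],[-40,-9,0,0,0,0,0],[-40,-9,0,0,0,0,0],[-40,-9,0,0,0,0,0],[-20,-6.5,0,0,0,0,0],[0,0,0,0,0,0,0],[0,0,0,0,0,0,0],[0,0,0,0,0,0,0]]' 50
python3 -c "
from h import *
snap('wrist','w22')
plan([.6273,-.1189,.04],25)"
```

```text
clock: 39.3
tcp_pos: [0.5904, 0.0619, 0.3178]
orientation: [0.0, 0.535, 0.845, 0.0]
wrist_force: [1.5, -0.6, 0.2]
finger_gap: 0.0081
clock: 40.3
tcp_pos: [0.6286, -0.1167, 0.3173]
orientation: [-0.0, 0.534, 0.845, 0.0]
wrist_force: [-0.5, 0.9, 0.2]
finger_gap: 0.008
clk 40.35 grasp now [ 0.6287 -0.1167  0.1624] yaw 25.42 gap 0.0082 F [ 0.9 -0.6  0.5]
turn deg [ 0.   -0.02  0.42]  shift after turn mm [ -1.4  -2.2 122.4]  shift w/o turn [ -1.4  -2.2 122.4]
```

View pics/w22.png

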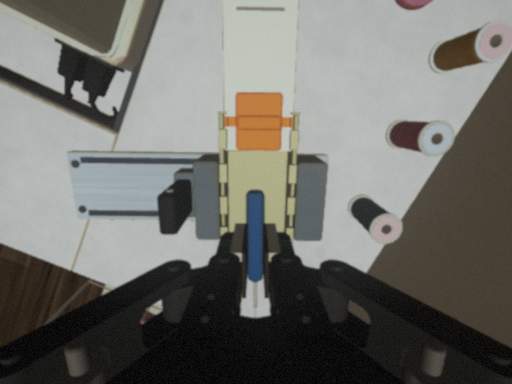

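```bash
python3 -m crank '[[-1.4,-0.4,20,0,0,0.4,0],[0,0,30,0,0,0,0],[0,0,30,0,0,0,0],[0,0,20,0,0,0,0],[0,0,14,0,0,0,0],[0,0,8,0,0,0,0],[0,0,0,0,0,0,0],[0,0,0,0,0,0,0]]' 50
python3 -c "
from h import *
plan([.6273,-.1189,.04],25)"
python3 -m crank '[[0,0,0,0,0,0,0.17],[0,0,0,0,0,0,0.17],[0,0,0,0,0,0,0.17],[0,0,-10,0,0,0,0.17],[0,0,-30,0,0,0,0.17],[0,0,-30,0,0,0,0.17],[0,0,-40,0,0,0,0.5],[0,0,-30,0,0,0,0.5]]' 50
python3 -c "
from h import *
snap('wrist','w23')
plan([.6273,-.1189,.04],25)"
```

```text
clock: 41.35
tcp_pos: [0.6295, -0.1196, 0.1961]
orientation: [0.001, 0.538, 0.843, 0.0]
wrist_force: [-0.2, -0.0, -0.4]
finger_gap: 0.0085
clk 41.35 grasp now [ 0.6297 -0.1197  0.0411] yaw 24.92 gap 0.0085 F [-0.2 -0.  -0.4]
turn deg [ 0.07  0.05 -0.08]  shift after turn mm [ 1.6 -1.7  1.1]  shift w/o turn [ 1.6 -1.7  1.1]
clock: 42.35
tcp_pos: [0.6292, -0.1196, 0.3379]
orientation: [0.001, 0.538, 0.843, 0.0]
wrist_force: [1.0, 0.3, 1.1]
finger_gap: 0.043
clk 42.40 grasp now [ 0.6312 -0.1202  0.1873] yaw 24.92 gap 0.0423 F [ 0.5 -0.1  2.3]
turn deg [ 0.35  0.32 -0.08]  shift after turn mm [  2.   -2.  147.3]  shift w/o turn [  2.8  -2.9 147.3]
```

View pics/w23.png

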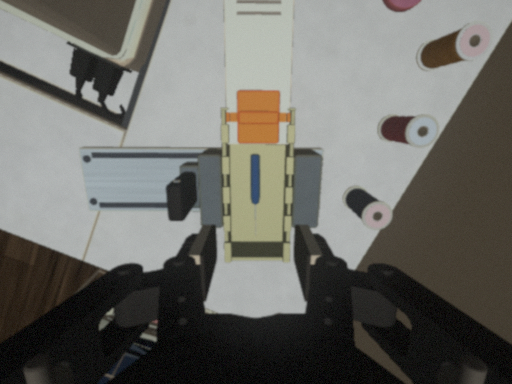

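```bash
python3 -m crank '[[40,8,0,0,0,0,0.6],[40,8,0,0,0,0,0.6],[40,8,0,0,0,0,0.6],[40,8,0,0,0,0,0.6],[40,8,0,0,0,0,0.6],[40,8,0,0,0,0,0.6],[40,8,0,0,0,0,0.6],[40,8,0,0,0,0,0.6]]' 50
python3 -m crank '[[0,0,0,0,0,-10,0.6],[0,0,0,0,0,-10,0.6],[0,0,0,0,0,-10,0.6],[0,0,0,0,0,-10,0.6],[0,0,0,0,0,-10,0.6],[0,0,0,0,0,-10,0.6],[0,0,0,0,0,-10,0.6],[0,0,0,0,0,-10,0.6]]' 50
python3 -c "
from h import *
snap('wrist','w24')
plan([.580,.2775,.12],105.4)"
```

```text
clock: 43.4
tcp_pos: [0.5518, 0.1988, 0.3357]
orientation: [0.0, 0.538, 0.843, 0.0]
wrist_force: [0.2, 0.2, 0.8]
finger_gap: 0.0511
clock: 44.4
tcp_pos: [0.5522, 0.1976, 0.3357]
orientation: [0.0, -0.133, 0.991, 0.0]
wrist_force: [0.4, 0.6, -0.0]
finger_gap: 0.0511
clk 44.45 grasp now [0.5523 0.1976 0.1806] yaw 105.54 gap 0.0516 F [0.  0.2 0.3]
turn deg [0.   0.03 0.14]  shift after turn mm [-48.   69.7  60.6]  shift w/o turn [-48.1  69.5  60.7]
```

View pics/w24.png

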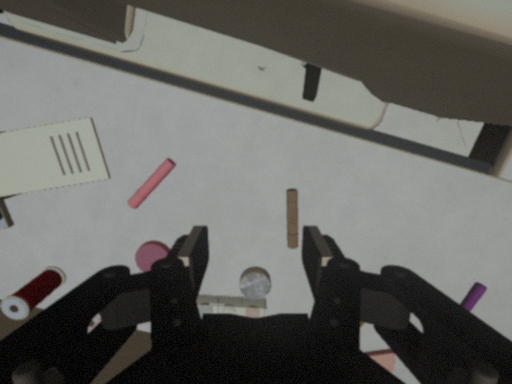

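```bash
python3 -c "
from h import *
_,c=load('w24')
a=px2w(c,291.5,190,.011);b=px2w(c,292.5,248,.011);print(a,b,np.linalg.norm(a-b),np.degrees(np.arctan2(*(b-a)[1::-1])))
m=(a+b)/2;m[2]=.12;print(m)
plan(m,105.5)"
```

```text
[0.55403776 0.23957955 0.011     ] [0.62052216 0.2614445  0.011     ] 0.06998751092821483 18.204662399638444
[0.58727996 0.25051202 0.12      ]
clk 44.45 grasp now [0.5523 0.1976 0.1806] yaw 105.54 gap 0.0516 F [0.  0.2 0.3]
turn deg [0.   0.03 0.04]  shift after turn mm [-47.9  41.6  60.6]  shift w/o turn [-47.9  41.6  60.7]
```

```bash
python3 -m crank '[[0,0,0,0,0,-2.5,0.5],[-24,22,0,0,0,0,0.5],[-25.6,21.5,0,0,0,0,0.5],[0,0,20,0,0,0,0.5],[0,0,20,0,0,0,0.5],[0,0,0,0,0,0,0.5],[0,0,0,0,0,0,0.5],[0,0,0,0,0,0,0.5]]' 50
python3 -c "
from h import *
snap('wrist','w25')
plan([.5873,.2505,.021],108)"
```

```text
clock: 45.45
tcp_pos: [0.5869, 0.254, 0.2966]
orientation: [0.001, -0.151, 0.989, 0.0]
wrist_force: [0.6, 0.3, 0.1]
finger_gap: 0.0427
clk 45.50 grasp now [0.5872 0.254  0.1415] yaw 107.38 gap 0.0429 F [-0.1  0.4 -0.8]
turn deg [-0.    0.11 -0.62]  shift after turn mm [  0.7  -3.4 120.5]  shift w/o turn [  0.9  -3.4 120.5]
```

View pics/w25.png

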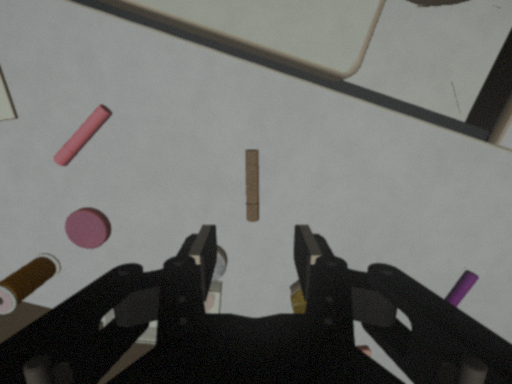

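```bash
python3 -c "
from h import *
_,c=load('w25')
a=px2w(c,252,150,.012);b=px2w(c,252.5,220,.012);print(a,b,np.linalg.norm(a-b),np.degrees(np.arctan2(*(b-a)[1::-1])))
m=(a+b)/2;m[2]=.0225;print(m)
plan(m,107.4)"
```

```text
[0.55409899 0.24072427 0.012     ] [0.61905474 0.26139924 0.012     ] 0.06816674309622872 17.65592088370808
[0.58657686 0.25106176 0.0225    ]
clk 45.50 grasp now [0.5872 0.254  0.1415] yaw 107.38 gap 0.0429 F [-0.1  0.4 -0.8]
turn deg [ 0.    0.11 -0.02]  shift after turn mm [  1.2  -2.7 119. ]  shift w/o turn [  1.4  -2.7 119. ]
```

```bash
python3 -m crank '[[1.2,-2.6,25,0,0,0,0.5],[0,0,30,0,0,0,0.5],[0,0,30,0,0,0,0.4],[0,0,20,0,0,0,0.4],[0,0,13,0,0,0,0.4],[0,0,0,0,0,0,0],[0,0,0,0,0,0,0],[0,0,0,0,0,0,0]]' 50
python3 -m crank '[[0,0,0,0,0,0,0],[0,0,-20,0,0,0,0],[0,0,-40,0,0,0,0],[0,0,-40,0,0,0,0],[0,0,-40,0,0,0,0],[0,0,0,0,0,10,0],[0,0,0,0,0,10,0],[0,0,0,0,0,10,0]]' 60
python3 -c "
from h import *
snap('wrist','w26')
plan([.6421,-.1318,.16],25)"
```

```text
clock: 46.5
tcp_pos: [0.5868, 0.2513, 0.1784]
orientation: [0.001, -0.151, 0.988, 0.0]
wrist_force: [0.2, -0.8, -1.4]
finger_gap: 0.0114
clock: 47.5
tcp_pos: [0.5862, 0.2511, 0.3178]
orientation: [0.0, 0.112, 0.994, 0.0]
wrist_force: [0.6, 0.6, 0.4]
finger_gap: 0.0105
clk 47.55 grasp now [0.5862 0.2512 0.1627] yaw 76.8 gap 0.011 F [ 0.2  0.1 -0.7]
turn deg [3.00e-02 2.00e-02 5.18e+01]  shift after turn mm [-370.7 -111.1    2.7]  shift w/o turn [-141.9 -360.     2.6]
```

View pics/w26.png

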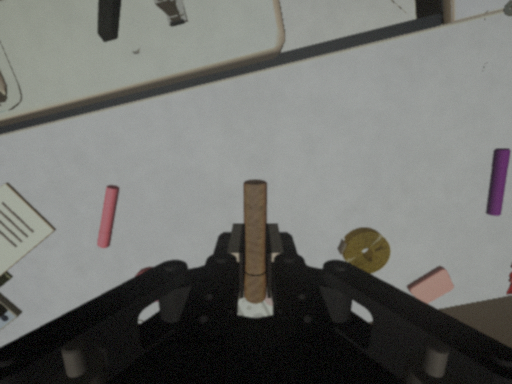

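```bash
python3 -m crank '[[0,0,0,0,0,10,0],[0,0,0,0,0,10,0],[0,0,0,0,0,10,0],[0,0,0,0,0,10,0],[0,0,0,0,0,10,0],[0,0,0,0,0,1.8,0],[-40,-12,0,0,0,0,0],[-40,-12,0,0,0,0,0]]' 60
python3 -m crank '[[-45,-13.5,0,0,0,0,0],[-45,-13.5,0,0,0,0,0],[-45,-13.5,0,0,0,0,0],[-45,-13.5,0,0,0,0,0],[-45,-13.5,0,0,0,0,0],[-40,-12,0,0,0,0,0],[-25,-7.5,0,0,0,0,0],[0,0,0,0,0,0,0]]' 60
python3 -c "
from h import *
snap('wrist','w27')
plan([.6421,-.1318,.047],25)"
```

```text
clock: 48.55
tcp_pos: [0.5991, 0.1683, 0.3173]
orientation: [0.0, 0.53, 0.848, 0.0]
wrist_force: [0.3, 0.5, -0.2]
finger_gap: 0.0107
clock: 49.55
tcp_pos: [0.6462, -0.1322, 0.317]
orientation: [-0.0, 0.533, 0.846, 0.0]
wrist_force: [-0.8, 1.4, -0.4]
finger_gap: 0.0104
clk 49.60 grasp now [ 0.646  -0.1307  0.162 ] yaw 25.64 gap 0.0111 F [-1.3  0.8  0.1]
turn deg [ 0.   -0.05  0.64]  shift after turn mm [  0.8  -4.  115. ]  shift w/o turn [  0.7  -4.  115. ]
```

View pics/w27.png

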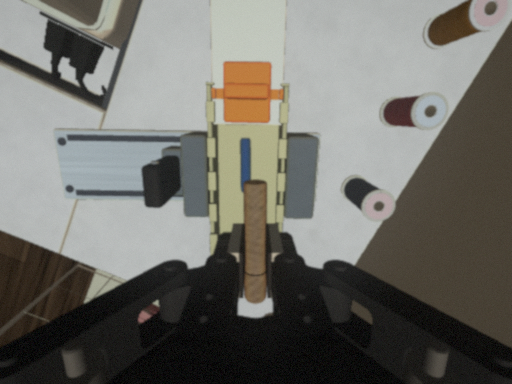

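```bash
python3 -m crank '[[0.8,-4,20,0,0,0.6,0],[0,0,30,0,0,0,0],[0,0,25,0,0,0,0],[0,0,20,0,0,0,0],[0,0,12,0,0,0,0],[0,0,7,0,0,0,0],[0,0,0,0,0,0,0],[0,0,0,0,0,0,0]]' 60
python3 -c "
from h import *
plan([.6421,-.1318,.047],25)"
```

```text
clock: 50.6
tcp_pos: [0.6425, -0.1315, 0.2041]
orientation: [0.001, 0.537, 0.844, 0.0]
wrist_force: [0.0, 0.1, 0.7]
finger_gap: 0.0106
clk 50.60 grasp now [ 0.6428 -0.1316  0.0491] yaw 25.03 gap 0.0106 F [0.  0.1 0.7]
turn deg [0.07 0.05 0.03]  shift after turn mm [-0.1 -0.5  2.1]  shift w/o turn [-0.1 -0.5  2.1]
```

```bash
python3 -m crank '[[0,0,1,0,0,0,0.22],[0,0,0,0,0,0,0.22],[0,0,0,0,0,0,0.22],[0,0,-10,0,0,0,0.22],[0,0,-30,0,0,0,0.22],[0,0,-40,0,0,0,0.22],[0,0,-40,0,0,0,0.5],[0,0,-30,0,0,0,0.5]]' 50
python3 -c "
from h import *
snap('wrist','w28')
crop('w28',130,80,380,300,3,'c28')
plan([.6022,-.0599,.13],115)"
```

```text
clock: 51.6
tcp_pos: [0.6427, -0.1314, 0.3556]
orientation: [0.002, 0.537, 0.844, 0.001]
wrist_force: [-0.4, 0.5, 0.1]
finger_gap: 0.0427
clk 51.65 grasp now [ 0.6449 -0.132   0.2049] yaw 25.04 gap 0.0424 F [ 0.9 -0.3  3.9]
turn deg [ 7.000e-02  6.400e-01 -8.996e+01]  shift after turn mm [ 7.  82.4 74.9]  shift w/o turn [82.8 -7.5 74.3]
```

View pics/w28.png

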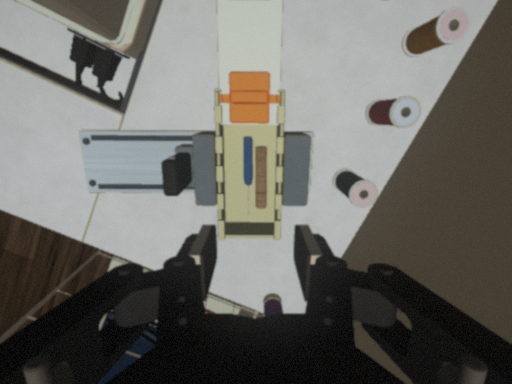

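```bash
python3 -c "
from h import *
crop('top0',25,120,230,310,3,'c30')
crop('scene0',0,200,260,384,3,'c31')"
```

```text
(no output)
```

View pics/c30.png

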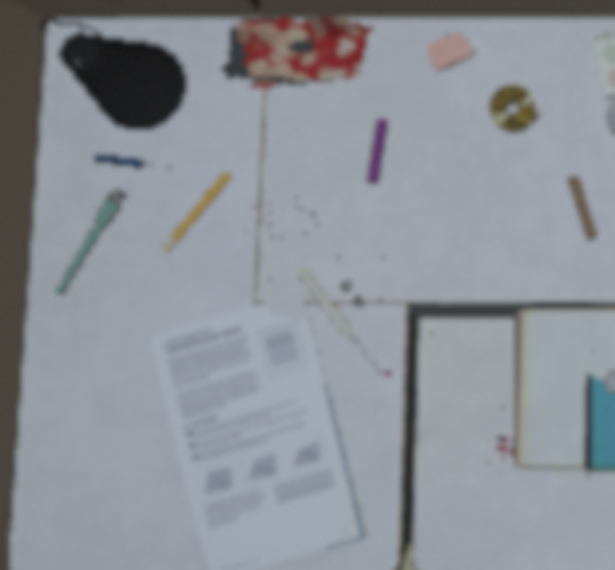

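View pics/c31.png

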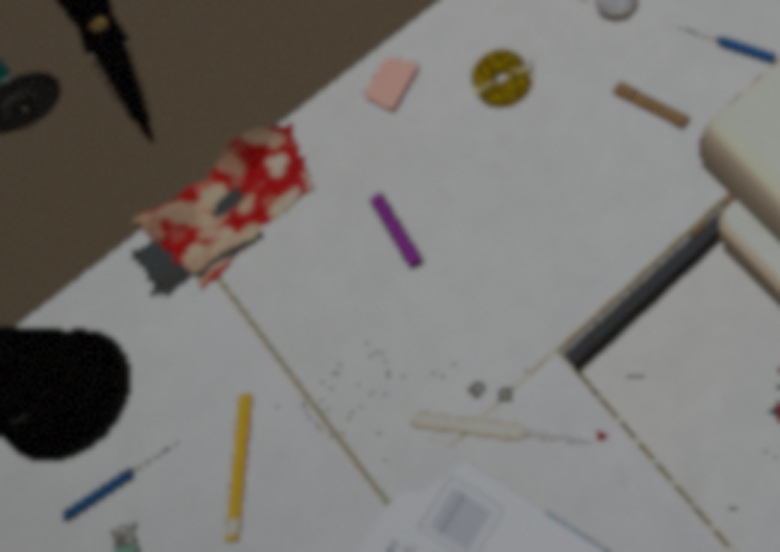

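```bash
python3 -m crank '[[0,0,0,0,0,-10,0.5],[0,0,0,0,0,-10,0.5],[0,0,0,0,0,-10,0.5],[0,0,0,0,0,-10,0.5],[0,0,0,0,0,-10,0.5],[0,0,0,0,0,-10,0.5],[0,0,0,0,0,-10,0.5],[0,0,0,0,0,-10,0.5]]' 40
python3 -m crank '[[0,0,0,0,0,-10,0.5],[4,40,0,0,0,0,0.5],[3,40,0,0,0,0,0.5],[0,0,0,0,0,0,0.5],[0,0,30,0,0,0,0.5],[0,0,30,0,0,0,0.5],[0,0,15,0,0,0,0.5],[0,0,0,0,0,0,0.5]]' 40
python3 -c "
from h import *
snap('wrist','w29')
plan([.6043,-.0601,.086],115)"
```

```text
clock: 52.65
tcp_pos: [0.6425, -0.1314, 0.3529]
orientation: [0.001, -0.134, 0.991, -0.0]
wrist_force: [0.3, -0.7, -0.1]
finger_gap: 0.0427
clock: 53.65
tcp_pos: [0.602, -0.0623, 0.2764]
orientation: [-0.001, -0.216, 0.976, 0.0]
wrist_force: [-0.1, -0.5, 1.0]
finger_gap: 0.0426
clk 53.70 grasp now [ 0.6024 -0.0623  0.1224] yaw 115.0 gap 0.0425 F [-0.4 -0.6  0.6]
turn deg [ 0.    0.01 -0.  ]  shift after turn mm [-2.7  1.2 36.4]  shift w/o turn [-2.7  1.2 36.5]
```

View pics/w29.png

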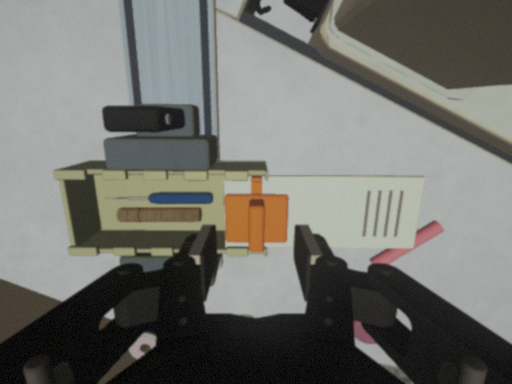

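```bash
python3 -m crank '[[-2.7,1.2,10,0,0,0,0.5],[0,0,15,0,0,0,0.5],[0,0,11,0,0,0,0.5],[0,0,0,0,0,0,0.3],[0,0,0,0,0,0,0],[0,0,0,0,0,0,0],[0,0,0,0,0,0,0],[0,0,0,0,0,0,0]]' 30
python3 -m crank '[[0,0,2,0,0,0,0],[0,0,2,0,0,0,0],[0,0,2,0,0,0,0],[0,0,1.8,0,0,0,0],[0,0,0,0,0,0,0],[0,0,0,0,0,0,0],[0,0,0,0,0,0,0],[0,0,0,0,0,0,0]]' 40
python3 -c "
from h import *
plan([.6043,-.0601,.086],115)"
```

```text
clock: 54.7
tcp_pos: [0.604, -0.0599, 0.2413]
orientation: [0.0, -0.216, 0.976, -0.0]
wrist_force: [-0.2, -0.6, -1.8]
finger_gap: 0.0092
clock: 55.7
tcp_pos: [0.6039, -0.0597, 0.2339]
orientation: [0.0, -0.217, 0.976, -0.0]
wrist_force: [-2.8, -0.8, 5.9]
finger_gap: 0.0088
clk 55.70 grasp now [ 0.604  -0.0597  0.0789] yaw 115.03 gap 0.0088 F [-2.8 -0.8  5.9]
turn deg [-0.01  0.02  0.03]  shift after turn mm [-0.2 -0.6 -7.1]  shift w/o turn [-0.2 -0.6 -7.1]
```

```bash
python3 -m crank '[[0,0,0.7,0,0,0,0],[0,-2,0,0,0,0,0],[0,-4,0,0,0,0,0],[0,-4,0,0,0,0,0],[0,-4,0,0,0,0,0],[0,-4,0,0,0,0,0],[0,-4,0,0,0,0,0],[0,0,0,0,0,0,0]]' 40
python3 -c "
from h import *
snap('wrist','w31')
plan([.6525,-.1634,.086],115)"
```

```text
clock: 56.7
tcp_pos: [0.6134, -0.0802, 0.2339]
orientation: [0.0, -0.216, 0.976, -0.001]
wrist_force: [-3.7, -2.6, 9.4]
finger_gap: 0.0089
clk 56.75 grasp now [ 0.6136 -0.0803  0.0788] yaw 115.0 gap 0.0087 F [-2.3 -2.6  8.8]
turn deg [-0.1   0.03 -0.  ]  shift after turn mm [ -0.3 -92.   -7.2]  shift w/o turn [ -0.3 -92.   -7. ]
```

View pics/w31.png

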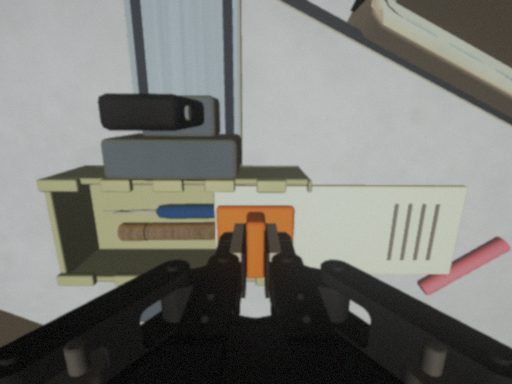

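Closing smoothly; 92 mm remain.

```bash
python3 -m crank '[[0,-8,0,0,0,0,0],[0,-10,0,0,0,0,0],[0,-10,0,0,0,0,0],[0,-10,0,0,0,0,0],[0,-10,0,0,0,0,0],[0,-10,0,0,0,0,0],[0,-8,0,0,0,0,0],[0,-8,0,0,0,0,0]]' 40
python3 -m crank '[[0,-6,0,0,0,0,0],[0,-5,0,0,0,0,0],[0,-3,0,0,0,0,0],[0,-2,0,0,0,0,0],[0,-1.5,0,0,0,0,0],[0,-0.5,0,0,0,0,0],[0,0,0,0,0,0,0],[0,0,0,0,0,0,0]]' 40
python3 -c "
from h import *
snap('wrist','w32')
plan([.6525,-.1634,.086],115)"
```

```text
clock: 57.75
tcp_pos: [0.6444, -0.1472, 0.234]
orientation: [0.0, -0.216, 0.976, -0.0]
wrist_force: [-4.9, -0.1, 10.5]
finger_gap: 0.0087
clock: 58.75
tcp_pos: [0.6519, -0.1634, 0.234]
orientation: [0.0, -0.216, 0.976, -0.001]
wrist_force: [-5.2, -2.3, 10.0]
finger_gap: 0.0089
clk 58.80 grasp now [ 0.6519 -0.1636  0.079 ] yaw 115.0 gap 0.0089 F [-5.2 -1.6  9.3]
turn deg [-0.07 -0.01 -0.  ]  shift after turn mm [-0.6 -0.2 -7. ]  shift w/o turn [-0.6 -0.2 -7. ]
```

View pics/w32.png

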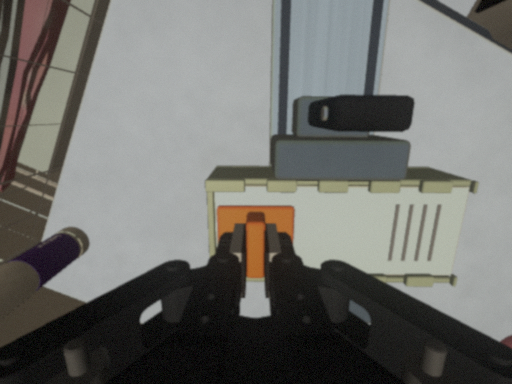

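```bash
python3 -m crank '[[0,-0.5,0,0,0,0,0],[0,0,-2,0,0,0,0],[0,0,-3,0,0,0,0],[0,0,-2,0,0,0,0],[0,0,0,0,0,0,0.4],[0,0,0,0,0,0,0.4],[0,0,-20,0,0,0,0.4],[0,0,-40,0,0,0,0.5]]' 40
python3 -m crank '[[0,0,-40,0,0,0,1],[30,20,-40,0,0,0,1],[30,20,-20,0,0,0,1],[0,0,0,0,0,0,1],[0,0,0,0,0,0,1],[0,0,0,0,0,0,1],[0,0,0,0,0,0,1],[0,0,0,0,0,0,1]]' 40
python3 -c "
from h import *
_,c=snap('wrist','w33')
snap('scene','s33')
crop('s33',230,60,420,200,4,'c33')
crop('w33',130,80,380,280,3,'c34')
O=np.array([.590,-.1407,0]);ux=np.array([.9063,.4226,0]);uy=np.array([-.4226,.9063,0])
def q(x,y,z): 
    p=(w2px(c,O+ux*x+uy*y+[0,0,z])-[130,80])*3; return p.round(0)
print('fin top',q(.031,-.047,.082),q(.063,-.047,.082),'down',q(.031,-.047,.075))
print('case corners',[q(.047+a,b,.056) for a in(-.033,.033) for b in (-.075,.075)])
"
```

```text
clock: 59.8
tcp_pos: [0.6518, -0.163, 0.2976]
orientation: [-0.002, -0.217, 0.976, 0.002]
wrist_force: [1.2, -0.1, 0.4]
finger_gap: 0.0426
clock: 60.8
tcp_pos: [0.5814, -0.1527, 0.3989]
orientation: [-0.0, -0.217, 0.976, 0.0]
wrist_force: [-0.1, -0.1, 0.5]
finger_gap: 0.0855
fin top [266. 418.] [269. 498.] down [268. 412.]
case corners [array([201., 354.]), array([584., 354.]), array([210., 507.]), array([573., 507.])]
```

View pics/c33.png

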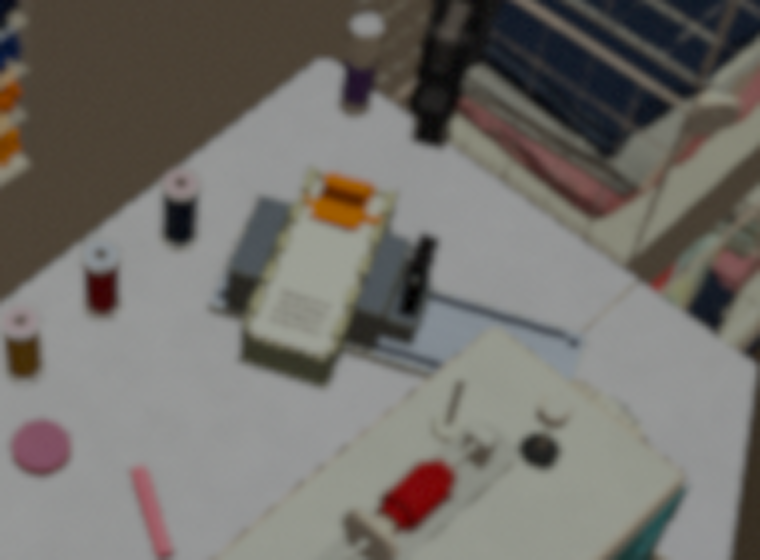

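View pics/c34.png

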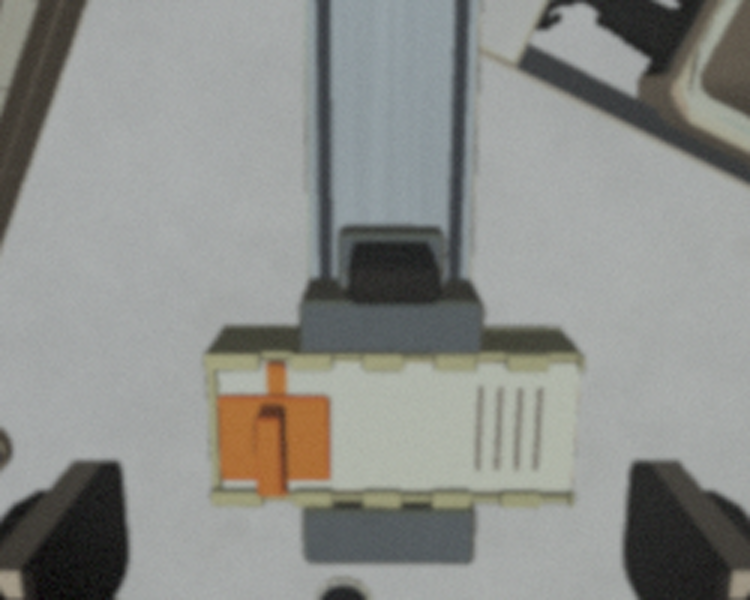

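```bash
python3 -c "
from h import *
print(hand_in())"
```

```text
the job is handed in; nothing more can be done
None
```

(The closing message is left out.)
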